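Pack the lens case after the shoot

TASK

Pack up the lenses after the shoot: first lift the folded tripod off the open lens case and lay it in the cardboard tray, then stand every lens on the table upright in the case, one to a bay. When all are in, shut the lid fully and only then slide the bolt fully home; leave everything else on the table where it is.

Things in the scene. Friction and masses are not known exactly. Their poses are not given: they have to be found in the camera images.
- case: base of a black lens case, fixed to the table: open tray 250 mm (its x) by 170 mm (its y) by 26 mm high, walls 5 mm, floor 5 mm thick. Origin: centre of its underside, z up. Thin dividers as high as its walls make 3 by 2 bays, each about 76 mm square; bay centres at x = -80, 0, +80 mm and y = -40, +40 mm. The lid is hinged along its +y rim; a grey shelf, 50 mm wide and 30 mm high, stands out from the -y side at x = +70 mm, from y = -85 to -185 mm, and carries the slide bolt
- lid (a joint): hinge of the case's lid, rad: 0 shut, up to 1.9 wide open (1.57: lid upright on the case's +y side). Hinge line parallel to the case's x, 26 mm up at y = +85 mm. The lid is a shell 250 by 170 mm and 48 mm deep, walls 5 mm; shut, its top lies 74 mm above the table. The hinge is stiff: the lid stays where it is left, and needs about 1 to 4 N at its free edge to be pushed shut; it starts wide open
- lid_hinge (a point): middle of the lid's hinge line
- lid_edge (a point): middle of the lid's free edge on its outer (top) face, 170 mm from the hinge line and 48 mm above the rim when shut. The frame turns with the lid: its z is the outward normal of the lid's outer face, its -y points from hinge to free edge. A grey pull lip 60 mm wide (-75 to -15 mm in the lid's x) stands 16 mm out of the free wall
- bolt (a joint): slide bolt of the case, m: 0 fully back, 0.040 fully home (its rod in the keeper on the lid's free wall). It slides along the case's +y and stays where it is left (friction 2.5 N)
- bolt_top (a point): top centre of the bolt's upright aluminium grip, 28 mm (case x) by 16 mm (case y), 40 mm high; the top is 71 mm above the table. At joint 0 it is at x = +70, y = -155 mm in the case's frame
- tray: shallow cardboard tray fixed to the table left of the case, 240 mm (its x) by 120 mm (its y), 28 mm high, walls and floor 4 mm. Origin: centre of its underside
- tripod_c (a point): centre of the folded table tripod, a bundle of three bare aluminium tubes with a small ball head: 170 mm long (its x), 30 mm wide (its y), 28 mm high, 0.25 kg, gripped over its 30 mm width. At the start it lies on top of the dividers and rims of the case
- lens0_c (a point): centre of a capped camera lens, an upright black cylinder 52 mm in diameter and 56 mm high, about 0.2 kg, z up; stands on the table at the start (None: not there)
- lens1_c (a point): centre of a capped camera lens, an upright black cylinder 52 mm in diameter and 56 mm high, about 0.2 kg, z up; stands on the table at the start (None: not there)
- lens2_c (a point): centre of a capped camera lens, an upright black cylinder 52 mm in diameter and 56 mm high, about 0.2 kg, z up; stands on the table at the start (None: not there)
- lens3_c (a point): centre of a capped camera lens, an upright black cylinder 52 mm in diameter and 56 mm high, about 0.2 kg, z up; stands on the table at the start (None: not there)
- lens4_c (a point): centre of a capped camera lens, an upright black cylinder 52 mm in diameter and 56 mm high, about 0.2 kg, z up; stands on the table at the start (None: not there)
- canister: bystander, leave alone: small white film canister with grey cap, 35 mm across, 52 mm high, among the lenses; origin at the centre of its underside
- meter: bystander, leave alone: hand light meter, 55 by 100 by 22 mm, lying flat; origin at the centre of its underside
- battery: bystander, leave alone: flat battery pack, 70 by 40 by 20 mm; origin at the centre of its underside
- taperoll: bystander, leave alone: roll of tape lying flat, 100 mm across, 48 mm high; origin at the centre of its underside
- blower: bystander, leave alone: rubber lens blower standing nozzle up, 54 mm across, 85 mm high; origin at the centre of its underside
There are look-alikes about, which are no part of the job. What is shaped like the part that bears lens4_c but green is not meant.

How it is judged (in metres and radians):
On the way, in this order (a step that is already met when the one before it is completed fails the run):
1. the tripod lies in the tray, with the lid still open (x of tripod_c in the frame of tray between -0.06 and 0.06 m and y of tripod_c in the frame of tray between -0.05 and 0.05 m and z of tripod_c in the frame of tray below 0.03 m and value of joint lid above 1 rad), for 0.2 s.
2. every lens stands upright in a bay of the case, with the lid still open (x of lens0_c in the frame of case between -0.12 and 0.12 m and y of lens0_c in the frame of case between -0.08 and 0.08 m and z of each of lens0_c, lens1_c, lens2_c, lens3_c, lens4_c in the frame of case below 0.04 m and angle between each of lens0_c, lens1_c, lens2_c, lens3_c, lens4_c's own z axis and vertical below 0.15 rad and x of lens1_c in the frame of case between -0.12 and 0.12 m and y of lens1_c in the frame of case between -0.08 and 0.08 m and x of lens2_c in the frame of case between -0.12 and 0.12 m and y of lens2_c in the frame of case between -0.08 and 0.08 m and x of lens3_c in the frame of case between -0.12 and 0.12 m and y of lens3_c in the frame of case between -0.08 and 0.08 m and x of lens4_c in the frame of case between -0.12 and 0.12 m and y of lens4_c in the frame of case between -0.08 and 0.08 m and value of joint lid above 1 rad), for 0.2 s.
3. the lid is shut, with the bolt not yet home (value of joint lid below 0.04 rad and value of joint bolt below 0.025 m), for 0.2 s.
4. the bolt is fully home over the shut lid (value of joint bolt above 0.034 m and value of joint lid below 0.04 rad), for 0.2 s.
At the end, for the whole second after the job is handed in: tripod lying in the tray (centre within 60 mm along and 50 mm across the tray's centre, no more than 30 mm above its underside); every lens standing on the floor of a bay, upright within 0.15 rad; lid within 0.04 rad of shut; bolt at 0.034 m or more and at rest (all of step 4 and x of tripod_c in the frame of tray between -0.06 and 0.06 m and y of tripod_c in the frame of tray between -0.05 and 0.05 m and z of tripod_c in the frame of tray below 0.03 m and x of lens0_c in the frame of case between -0.12 and 0.12 m and y of lens0_c in the frame of case between -0.08 and 0.08 m and z of each of lens0_c, lens1_c, lens2_c, lens3_c, lens4_c in the frame of case below 0.04 m and angle between each of lens0_c, lens1_c, lens2_c, lens3_c, lens4_c's own z axis and vertical below 0.15 rad and x of lens1_c in the frame of case between -0.12 and 0.12 m and y of lens1_c in the frame of case between -0.08 and 0.08 m and x of lens2_c in the frame of case between -0.12 and 0.12 m and y of lens2_c in the frame of case between -0.08 and 0.08 m and x of lens3_c in the frame of case between -0.12 and 0.12 m and y of lens3_c in the frame of case between -0.08 and 0.08 m and x of lens4_c in the frame of case between -0.12 and 0.12 m and y of lens4_c in the frame of case between -0.08 and 0.08 m and velocity of joint bolt below 0.01 m/s); the robot touches nothing.
It fails at once if a bystander is moved by more than 50 mm (distance of any of canister, meter, battery, taperoll, blower from where it was at the start of the episode above 0.05 m).
Of lens0, lens1, lens2, lens3, lens4 only 3 to 5 are there at a start; the rules pass over those that are not, and their reading is None.
At some moment in a run one of lens0, lens1, lens2, lens3, lens4 may be knocked a few centimetres aside while the robot is not near it.
It also fails if it takes over 210 s, if anything falls off the work surface, if the arm or the gripper's body presses on something with over 40 N, if the wrist force passes 120 N, or if a joint passes its speed limit or range.

ROBOT

A 7-joint arm with a two-finger parallel gripper is mounted at the origin on the work surface. World frame = base frame: x ahead of the robot, y to its left, z up, the work surface at z = 0. Lengths are in m, angles in degrees, forces in N, time in s.
With the tool pointing down it reaches from about 0.4 to 0.85 m from the base axis. Payload 4.5 kg.
Tool frame: the origin (TCP) lies at the very end of the fingers, on their centre line; the grasp point (between the pads) lies 19 mm behind it; z points along the fingers, y is the direction in which the jaws open and shut (so a half turn about z gives the same grasp; the last joint's range is limited). The gripper opens to 85 mm and grips with 20 to 120 N. Pads are 22 mm wide; open, the fingers measure 114 mm over their backs; the gripper's body (76 mm by 85 mm) begins 54 mm behind the grasp point. The pads swing forward as they close: fully open they stand 13 mm farther back than shut.
Start: joints at [1.937, 39.483, -11.15, 89.685, 9.013, 51.709, -12.324], TCP at [0.625, 0, 0.231] pointing down, gripper open.
Joint ranges: [-172.22, 172.22], [-26.19, 119.32], [-84.43, 86.54], [7.71, 146.69], [-57.33, 237.33], [2.42, 119.75], [-152.13, 152.13]. Speed limits (degrees/s): [147.25, 147.25, 180, 180, 180, 180, 180].

INTERFACE

Orientations are given as a 3x3 rotation matrix whose columns are the frame's x, y, z axes.
In Python, from bench import bot, snapshot gives the robot as it stands.
- The arm moves only by the shell command python3 -m crank 'ROWS' [FORCE]. ROWS is JSON, a list of rows, each an object with "dp": the shift along the tool's x, y, z each as a share of 0.3 m, from -1 to 1, a list of three; "twist": the turn about the tool's z as a share of pi rad, from -1 to 1; "grip": the opening, from -1 (shut) to 1 (fully open). A call has 1 to 12 rows; each row is the pose to reach, as a shift and turn from the pose commanded when the call began, along the tool's axes at that moment, turning the shorter way round; what a row does not reach only later rows make up. A row lasts 1/10 s, in which the tool goes at most 50 mm and 8.59 degrees, less where a joint would pass 70% of its speed; a pose out of reach is approached as far as the arm can. A call with a number of a shift or a turn outside -1 to 1 is refused whole. A call with a gripper value outside its range is refused whole. The fingers move at their own pace and stop on an object; FORCE is the grip in N (left out, the last holds). Time passes only in rows, so rows that repeat a pose let the fingers close. It gives the time, the measured TCP pose, the force and the opening at its end, in the units of the state.
- bot.state(): the state, without advancing time (a new reading comes with each control period).
- snapshot(name): name is "scene" or "side" or "wrist"; returns a dict with "pixels" (480x640x3 uint8, blue, green, red), "vfov" (degrees; the focal length in pixels is half the picture's height over the tangent of half this angle, whatever the lens; pixels are square), "cx", "cy" (the principal point, pixels), "origin" and "attitude" of the camera in the world. Camera axes: x right, y down, z forward; pixel columns grow to the right and rows downward; lengths in m; the calibration is good to about 2 mm. The wrist camera is an equidistant fisheye: a pixel r from the principal point sees the ray r / f radians off the axis. A picture is of the moment at which its call begins. There is no depth.
- bot.hand_in(): hands the job in, once; it reports no verdict.
The state is a dict: "t": time; "qpos": joint angles; "joint_vel": joint speeds; "tau": joint torques, N m; "ee_pos": TCP position; "ee_rot": TCP orientation; "ft_force": force on the tool from outside, world axes, zero at the start; "ft_torque": the same for the moment, N m; "width": finger opening in m.
Only numpy, scipy, OpenCV 4.12 (cv2) and the standard library are available. Lean on these libraries where they do the work, as an engineer would, in place of code of your own. Each camera call takes 0.05 s, during which the arm holds its last target.

## Working session

There is one attempt and no reset: what is moved stays moved. The work goes in short steps, Python scripts to look and compute and a shell command to move; the robot and the scene stay as the last step left them, time stands still between calls to the robot, and variables do not carry over. Pictures are saved under pics/ and viewed, and the job is handed in when it is done.

```bash
ls; mkdir -p pics
python3 - <<'E'
from bench import bot, snapshot
import cv2
s=bot.state()
for k in s: print(k,s[k])
for n in ["scene","side","wrist"]:
    d=snapshot(n); cv2.imwrite(f"pics/{n}0.png",d["pixels"])
    print(n,{k:v for k,v in d.items() if k!="pixels"})
E
```

```text
pics
t 0.0
qpos [  1.93624723  39.53645156 -11.14495723  89.74916046   9.01045346
  51.70931083 -12.32530184]
joint_vel [-0.11412894  0.09925564  0.03339753  0.06454899  0.02038935 -0.0023804
 -0.00713169]
tau [ 1.13546095e-03 -5.39627159e+01 -1.26661520e+00 -1.58547074e+01
  9.07521317e-03  9.41080711e-03  5.53111545e-05]
ee_pos [ 6.24302551e-01 -3.82771563e-05  2.30428572e-01]
ee_rot [[-6.08557563e-05  9.99998051e-01 -1.97326570e-03]
 [ 9.99999992e-01  6.06387415e-05 -1.10037120e-04]
 [-1.09917250e-04 -1.97327238e-03 -9.99998047e-01]]
ft_force [-0.44317045  0.73253845  0.25914622]
ft_torque [ 0.0028772  -0.04455968 -0.03738297]
width 0.08563193094513032
scene {'vfov': 42.561297364672456, 'cx': 316.9165507597907, 'cy': 237.6342047151982, 'origin': array([ 1.27131364, -1.22033458,  1.26575811]), 'attitude': array([[ 0.84508247,  0.34634972, -0.40728061],
       [ 0.5346332 , -0.54500567,  0.64586079],
       [ 0.00172347, -0.76355137, -0.6457448 ]])}
side {'vfov': 51.80662323013791, 'cx': 322.0921114078657, 'cy': 246.23241652759407, 'origin': array([-0.12575467,  0.79986597,  1.13495454]), 'attitude': array([[-0.80192174, -0.40712667,  0.43722922],
       [-0.59718834,  0.56703557, -0.56730657],
       [-0.01695889, -0.71604367, -0.69784946]])}
wrist {'vfov': 65.70646984690485, 'cx': 325.30102843830394, 'cy': 244.38728955705363, 'origin': array([0.62383893, 0.07994371, 0.37203095]), 'attitude': array([[ 9.99999944e-01,  4.48970880e-05, -3.33107179e-04],
       [-6.14986055e-05, -9.49869375e-01, -3.12647032e-01],
       [-3.30445249e-04,  3.12647035e-01, -9.49869318e-01]])}
```

View pics/scene0.png

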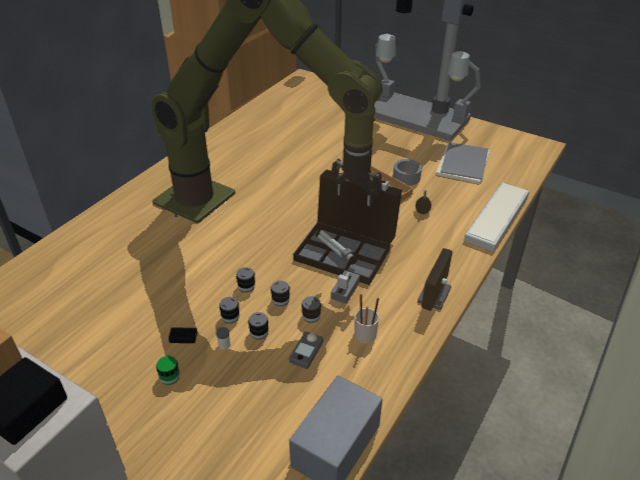

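View pics/side0.png

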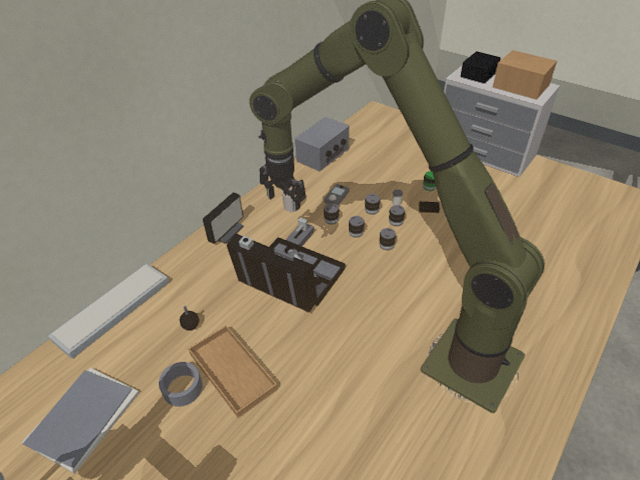

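View pics/wrist0.png

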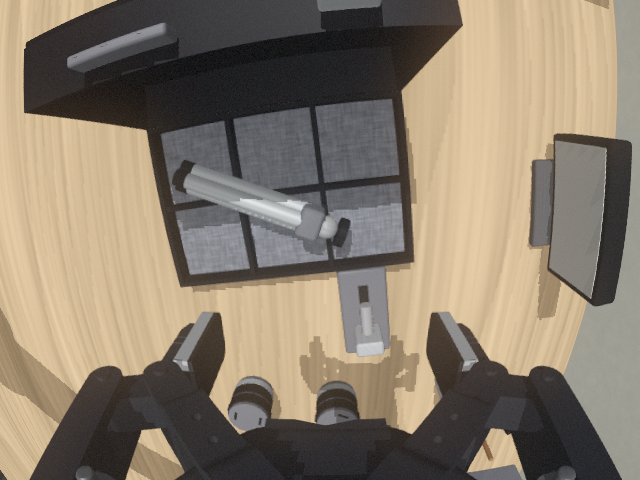

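```bash
cat > h.py <<'E'
import numpy as np, cv2
from bench import bot, snapshot
def f_of(d): return 240/np.tan(np.radians(d["vfov"])/2)
def ray(d,n,u,v):
    f=f_of(d); x=(u-d["cx"]);y=(v-d["cy"])
    if n=="wrist":
        r=np.hypot(x,y); th=r/f; s=np.sin(th)/max(r,1e-9)
        c=np.array([x*s,y*s,np.cos(th)])
    else: c=np.array([x/f,y/f,1.]); c/=np.linalg.norm(c)
    return np.array(d["origin"]), np.array(d["attitude"])@c
def plane(d,n,u,v,z):
    o,r=ray(d,n,u,v); return o+r*(z-o[2])/r[2]
def proj(d,n,p):
    c=np.array(d["attitude"]).T@(np.array(p)-d["origin"]); f=f_of(d)
    if n=="wrist":
        r=np.hypot(c[0],c[1]); th=np.arctan2(r,c[2]); k=f*th/max(r,1e-9)
        return np.array([d["cx"]+k*c[0],d["cy"]+k*c[1]])
    return np.array([d["cx"]+f*c[0]/c[2],d["cy"]+f*c[1]/c[2]])
def crop(d,box,name,s=4):
    x0,y0,x1,y1=box; im=cv2.resize(d["pixels"][y0:y1,x0:x1],None,fx=s,fy=s,interpolation=cv2.INTER_CUBIC)
    cv2.imwrite("pics/"+name,im)
def show(d,name): cv2.imwrite("pics/"+name,d["pixels"])
E
python3 - <<'E'
from h import *
d=snapshot("scene"); crop(d,(150,220,350,370),"sc1.png",4)
d=snapshot("side"); crop(d,(180,320,300,420),"sd_tray.png",6)
d=snapshot("side"); crop(d,(310,160,460,260),"sd_lens.png",5)
d=snapshot("wrist"); crop(d,(130,70,430,295),"wr_case.png",2.6)
E
```

```text
(no output)
```

View pics/sc1.png

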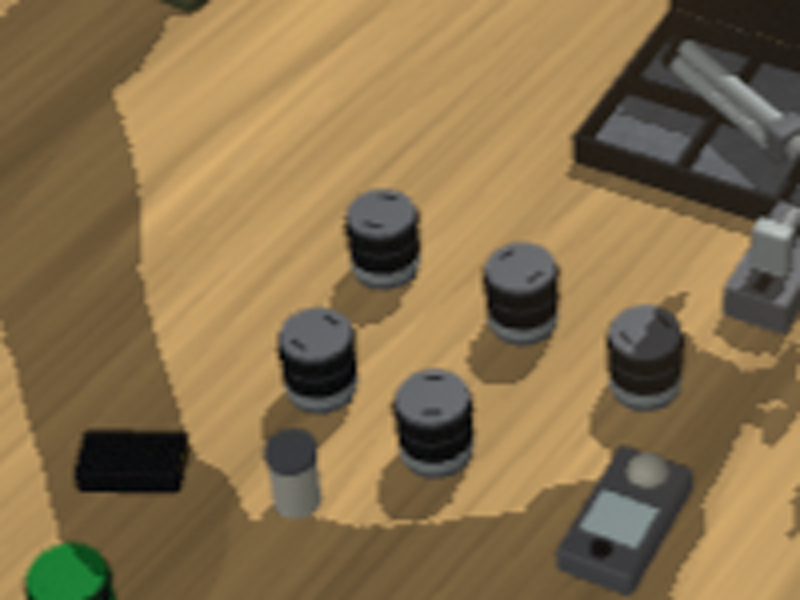

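View pics/sd_tray.png

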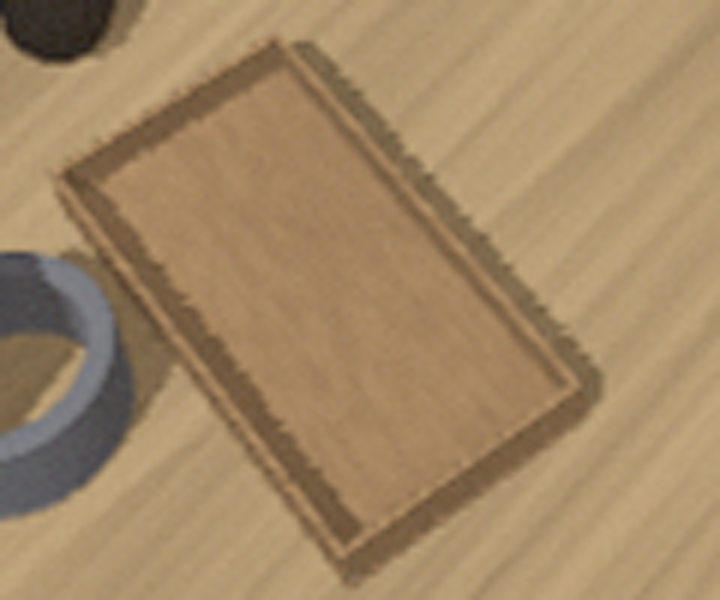

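View pics/sd_lens.png

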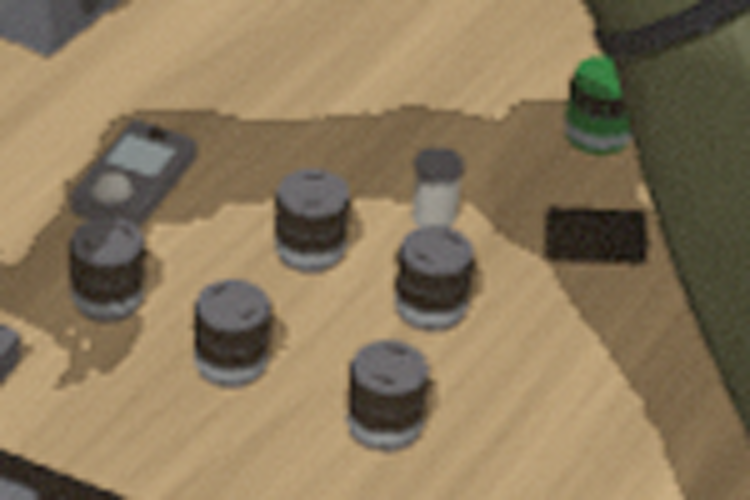

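View pics/wr_case.png

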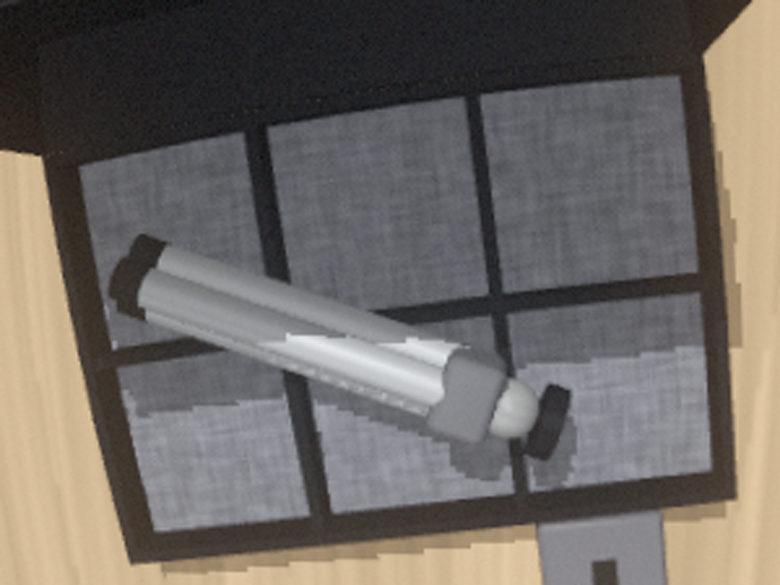

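Run:
```python
from h import *
np.set_printoptions(precision=4,suppress=True)
S,D,W=snapshot("scene"),snapshot("side"),snapshot("wrist")
print("lens scene");[print(plane(S,"scene",u/4+150,v/4+220,.056)) for u,v in [(383,209),(521,264),(317,334),(433,398),(645,333)]]
print("lens side");[print(plane(D,"side",u/5+310,v/5+160,.056)) for u,v in [(389,364),(233,306),(435,252),(313,190),(107,242)]]
print("canister",plane(S,"scene",292/4+150,445/4+220,.052),plane(D,"side",439/5+310,164/5+160,.052))
T=np.array([plane(D,"side",u/6+180,v/6+320,.028) for u,v in [(277,40),(60,178),(340,555),(580,383)]])
print("tray\n",T,T.mean(0)); 
for i in range(4): e=T[(i+1)%4]-T[i]; print(np.linalg.norm(e),np.degrees(np.arctan2(e[1],e[0])))
w=lambda u,v,z: plane(W,"wrist",u/2.6+130,v/2.6+70,z)
print("corner rim .026"); A=w(130,563,0.0);B=w(736,498,0.0);print(A,B,B-A,np.linalg.norm(B-A))
A2=w(130,563,.026);B2=w(736,498,.026);print(A2,B2,np.linalg.norm(B2-A2))
for nm,u,v in [("+40,0",500,302),("rightwall",710,285),("+40,front",520,502),("-40 front",322,524),("-40back",257,130),("+40back",475,95)]: print(nm,w(u,v,.026))
print("tripod",w(136,277,.04),w(548,423,.04))
```

```text
lens scene
[ 0.4188 -0.2483  0.056 ]
[ 0.5336 -0.2411  0.056 ]
[ 0.4558 -0.3698  0.056 ]
[ 0.5563 -0.3745  0.056 ]
[ 0.6421 -0.2504  0.056 ]
lens side
[ 0.4159 -0.2497  0.056 ]
[ 0.5285 -0.2383  0.056 ]
[ 0.4486 -0.363   0.056 ]
[ 0.5511 -0.3716  0.056 ]
[ 0.6345 -0.2432  0.056 ]
canister [ 0.5012 -0.4533  0.052 ] [ 0.4972 -0.4518  0.052 ]
tray
 [[0.593  0.3098 0.028 ]
 [0.6178 0.4205 0.028 ]
 [0.3934 0.4766 0.028 ]
 [0.3656 0.3617 0.028 ]] [0.4924 0.3921 0.028 ]
0.11342045842124207 77.35778752181812
0.23132390039219836 165.95630764623388
0.11819267379195554 -103.58102600782506
0.23319298990951254 -12.863680716978452
corner rim .026
[ 0.4555 -0.0942  0.    ] [ 0.7206 -0.0624  0.    ] [0.2651 0.0317 0.    ] 0.2669937947480751
[ 0.4673 -0.082   0.026 ] [ 0.7139 -0.0525  0.026 ] 0.24836941412455685
+40,0 [0.6218 0.0236 0.026 ]
rightwall [0.6986 0.0308 0.026 ]
+40,front [ 0.6293 -0.0538  0.026 ]
-40 front [ 0.5516 -0.0632  0.026 ]
-40back [0.5344 0.0885 0.026 ]
+40back [0.6131 0.0985 0.026 ]
tripod [0.4897 0.038  0.04  ] [ 0.639 -0.018  0.04 ]
```

```bash
python3 -m crank '[{"dp":[0.033,-0.2,0],"twist":-0.386,"grip":1},{"dp":[0.033,-0.2,0],"twist":-0.386,"grip":1},{"dp":[0.033,-0.2,0],"twist":-0.386,"grip":1},{"dp":[0.033,-0.2,0],"twist":-0.386,"grip":1},{"dp":[0.033,-0.2,0],"twist":-0.386,"grip":1},{"dp":[0.033,-0.2,0],"twist":-0.386,"grip":1},{"dp":[0.033,-0.2,0],"twist":-0.386,"grip":1},{"dp":[0.033,-0.2,0],"twist":-0.386,"grip":1},{"dp":[0.033,-0.2,0],"twist":-0.386,"grip":1},{"dp":[0.033,-0.2,0],"twist":-0.386,"grip":1},{"dp":[0.033,-0.2,0],"twist":-0.386,"grip":1},{"dp":[0.033,-0.2,0],"twist":-0.386,"grip":1}]' 40
python3 - <<'E'
from h import *
W=snapshot("wrist");show(W,"w1.png")
s=bot.state();print(s["ee_pos"],s["ee_rot"])
E
```

```text
t: 1.7
ee_pos: [0.5651, 0.01, 0.2314]
ee_rot: [[-0.936, 0.352, 0.0], [0.352, 0.936, -0.0], [-0.0, -0.0, -1.0]]
ft_force: [-0.7, 0.6, 0.3]
width: 0.0852
[0.56504313 0.00999658 0.23138025] [[-9.36203067e-01  3.51459490e-01  2.08756402e-04]
 [ 3.51459438e-01  9.36203077e-01 -2.48623837e-04]
 [-2.82819593e-04 -1.59392991e-04 -9.99999947e-01]]
```

View pics/w1.png

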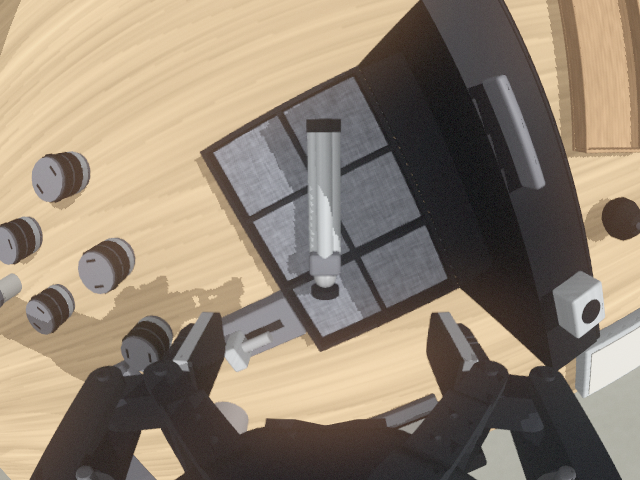

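Run:
```python
from h import *
np.set_printoptions(precision=4,suppress=True)
W=snapshot("wrist")
a=plane(W,"wrist",323.5,119,.04);b=plane(W,"wrist",325,298,.04);print(a,b,(a+b)/2,np.linalg.norm(a-b),np.degrees(np.arctan2(*(b-a)[1::-1])))
R=np.array(bot.state()["ee_rot"]);print((R.T@((a+b)/2-bot.state()["ee_pos"]))/.3)
c=plane(W,"wrist",201,152,.026);e=plane(W,"wrist",321,351,.026); print("case front",c,e,np.linalg.norm(e-c),np.degrees(np.arctan2(*(e-c)[1::-1])))
```

```text
[0.483  0.0387 0.04  ] [ 0.6449 -0.0207  0.04  ] [0.564 0.009 0.04 ] 0.17247421312299915 -20.15808235122271
[ 0.0022 -0.0042  0.6378]
case front [ 0.4671 -0.081   0.026 ] [ 0.7127 -0.051   0.026 ] 0.24743387791338517 6.978352457266783
```

```bash
python3 -m crank '[{"dp":[0.002,-0.004,0.15],"twist":0,"grip":1},{"dp":[0.002,-0.004,0.3],"twist":0,"grip":1},{"dp":[0.002,-0.004,0.45],"twist":0,"grip":1},{"dp":[0.002,-0.004,0.55],"twist":0,"grip":1},{"dp":[0.002,-0.004,0.62],"twist":0,"grip":1},{"dp":[0.002,-0.004,0.67],"twist":0,"grip":1},{"dp":[0.002,-0.004,0.67],"twist":0,"grip":1},{"dp":[0.002,-0.004,0.67],"twist":0,"grip":1},{"dp":[0.002,-0.004,0.67],"twist":0,"grip":1}]' 40
python3 -m crank '[{"dp":[0,0,0],"twist":0,"grip":-1},{"dp":[0,0,0],"twist":0,"grip":-1},{"dp":[0,0,0],"twist":0,"grip":-1},{"dp":[0,0,0],"twist":0,"grip":-1},{"dp":[0,0,0],"twist":0,"grip":-1},{"dp":[0,0,0],"twist":0,"grip":-1},{"dp":[0,0,0],"twist":0,"grip":-1},{"dp":[0,0,0],"twist":0,"grip":-1},{"dp":[0,0,0],"twist":0,"grip":-1},{"dp":[0,0,0],"twist":0,"grip":-1}]' 40
```

```text
t: 2.7
ee_pos: [0.5649, 0.0092, 0.0314]
ee_rot: [[-0.936, 0.351, 0.002], [0.351, 0.936, 0.0], [-0.002, 0.001, -1.0]]
ft_force: [0.6, -0.6, -0.1]
width: 0.0854
t: 3.7
ee_pos: [0.5643, 0.009, 0.0307]
ee_rot: [[-0.937, 0.351, 0.001], [0.351, 0.937, -0.0], [-0.001, 0.0, -1.0]]
ft_force: [-0.9, -0.7, 5.0]
width: 0.0293
```

```bash
python3 -m crank '[{"dp":[0,0,-0.1],"twist":0,"grip":-1},{"dp":[0,0,-0.2],"twist":0,"grip":-1},{"dp":[0,0,-0.3],"twist":0,"grip":-1},{"dp":[0,0,-0.4],"twist":0,"grip":-1},{"dp":[0,0,-0.5],"twist":0,"grip":-1},{"dp":[0,0,-0.6],"twist":0,"grip":-1},{"dp":[0,0,-0.7],"twist":0,"grip":-1},{"dp":[0,0,-0.8],"twist":0,"grip":-1},{"dp":[0,0,-0.9],"twist":0,"grip":-1},{"dp":[0,0,-0.93],"twist":0,"grip":-1},{"dp":[0,0,-0.93],"twist":0,"grip":-1}]' 40
python3 - <<'E'
from h import *
W=snapshot("wrist");show(W,"w2.png")
s=bot.state();R=np.array(s["ee_rot"]);p=s["ee_pos"];print(p,s["width"])
print(R.T@(np.array([.4924,.392,p[2]])-p)/.3)
E
```

```text
t: 4.8
ee_pos: [0.5643, 0.009, 0.3096]
ee_rot: [[-0.937, 0.351, 0.001], [0.351, 0.937, -0.0], [-0.001, 0.0, -1.0]]
ft_force: [0.2, 0.3, -3.0]
width: 0.0289
[0.56341426 0.00863771 0.3082209 ] 0.028996506191818552
[ 6.69781253e-01  1.11372766e+00 -3.60001733e-04]
```

View pics/w2.png

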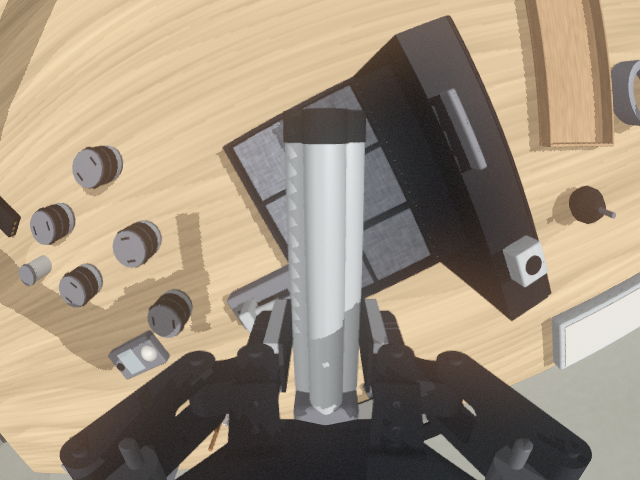

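```bash
python3 -m crank '[{"dp":[0.08,0.13,0],"twist":0,"grip":-1},{"dp":[0.16,0.26,0],"twist":0,"grip":-1},{"dp":[0.24,0.4,0],"twist":0,"grip":-1},{"dp":[0.32,0.53,0],"twist":0,"grip":-1},{"dp":[0.4,0.66,0],"twist":-0.02,"grip":-1},{"dp":[0.48,0.8,0],"twist":-0.039,"grip":-1},{"dp":[0.56,0.93,0],"twist":-0.039,"grip":-1},{"dp":[0.62,1.0,0],"twist":-0.039,"grip":-1},{"dp":[0.67,1.0,0],"twist":-0.039,"grip":-1},{"dp":[0.67,1.0,0],"twist":-0.039,"grip":-1},{"dp":[0.67,1.0,0],"twist":-0.039,"grip":-1}]' 40
python3 - <<'E'
from h import *
W=snapshot("wrist");show(W,"w3.png")
s=bot.state();R=np.array(s["ee_rot"]);p=s["ee_pos"];print(p,s["width"])
print(R.T@(np.array([.4924,.392,p[2]])-p)/.3)
E
```

```text
t: 5.95
ee_pos: [0.4814, 0.3582, 0.308]
ee_rot: [[-0.972, 0.235, -0.001], [0.235, 0.972, -0.004], [-0.0, -0.004, -1.0]]
ft_force: [0.6, -0.6, -2.7]
width: 0.0294
[0.48211552 0.35787601 0.30832025] 0.029191322664981707
[-0.00645792  0.11862422 -0.0003444 ]
```

View pics/w3.png

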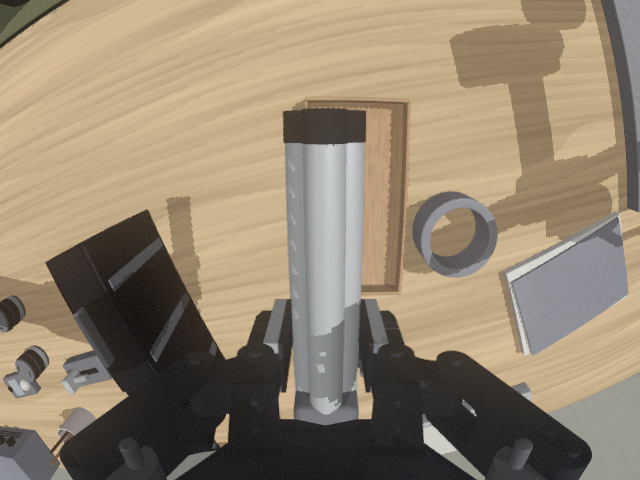

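Run:
```python
from h import *
np.set_printoptions(precision=4,suppress=True)
W=snapshot("wrist")
for u,v in [(410,102),(401,292),(304,101)]: print(plane(W,"wrist",u,v,.028))
```

```text
[0.3972 0.4758 0.028 ]
[0.6239 0.4216 0.028 ]
[0.3705 0.3596 0.028 ]
```

```bash
python3 -m crank '[{"dp":[-0.016,0.117,0],"twist":0,"grip":-1},{"dp":[-0.016,0.117,0.15],"twist":0,"grip":-1},{"dp":[-0.016,0.117,0.3],"twist":0,"grip":-1},{"dp":[-0.016,0.117,0.45],"twist":0,"grip":-1},{"dp":[-0.016,0.117,0.6],"twist":0,"grip":-1},{"dp":[-0.016,0.117,0.75],"twist":0,"grip":-1},{"dp":[-0.016,0.117,0.85],"twist":0,"grip":-1},{"dp":[-0.016,0.117,0.93],"twist":0,"grip":-1},{"dp":[-0.016,0.117,0.97],"twist":0,"grip":-1},{"dp":[-0.016,0.117,0.98],"twist":0,"grip":-1},{"dp":[-0.016,0.117,0.98],"twist":0,"grip":-1}]' 40
```

```text
t: 7.15
ee_pos: [0.4947, 0.3933, 0.0158]
ee_rot: [[-0.972, 0.234, 0.001], [0.234, 0.972, 0.001], [-0.001, 0.001, -1.0]]
ft_force: [0.7, -0.1, -2.3]
width: 0.0291
```

```bash
python3 -m crank '[{"dp":[0,0,0.01],"twist":0,"grip":-1},{"dp":[0,0,0.017],"twist":0,"grip":-1},{"dp":[0,0,0.017],"twist":0,"grip":0.2},{"dp":[0,0,0.017],"twist":0,"grip":0.2},{"dp":[0,0,0.017],"twist":0,"grip":0.2},{"dp":[0,0,0.017],"twist":0,"grip":0.2},{"dp":[0,0,0.017],"twist":0,"grip":0.2},{"dp":[0,0,-0.1],"twist":0,"grip":0.2},{"dp":[0,0,-0.25],"twist":0,"grip":0.2},{"dp":[0,0,-0.4],"twist":0,"grip":0.2},{"dp":[0,0,-0.55],"twist":0,"grip":0.2},{"dp":[0,0,-0.7],"twist":0,"grip":0.2}]' 40
python3 -m crank '[{"dp":[0,0,-0.15],"twist":0,"grip":0.2},{"dp":[0,0,-0.25],"twist":0,"grip":0.2},{"dp":[0,0,-0.25],"twist":0,"grip":0.2}]'
python3 - <<'E'
from h import *
W=snapshot("wrist");show(W,"w4.png")
W=snapshot("scene");crop(W,(150,220,350,370),"sc2.png")
s=bot.state();print(s["ee_pos"],s["qpos"])
E
```

```text
t: 8.35
ee_pos: [0.4935, 0.3931, 0.2272]
ee_rot: [[-0.972, 0.233, -0.0], [0.233, 0.972, -0.0], [0.0, -0.0, -1.0]]
ft_force: [1.0, -0.5, -0.1]
width: 0.0512
t: 8.65
ee_pos: [0.4952, 0.3958, 0.3057]
ee_rot: [[-0.972, 0.234, 0.007], [0.234, 0.972, 0.007], [-0.005, 0.009, -1.0]]
ft_force: [-0.5, 0.1, -0.3]
width: 0.0512
[0.49381726 0.39335987 0.30071499] [-24.49434116  38.8253801  -34.65644563  82.65821288  23.07715634
  65.63392531  13.74709754]
```

View pics/w4.png

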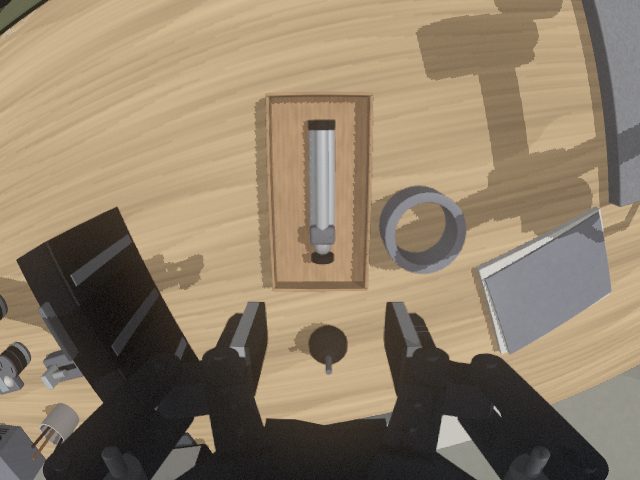

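View pics/sc2.png

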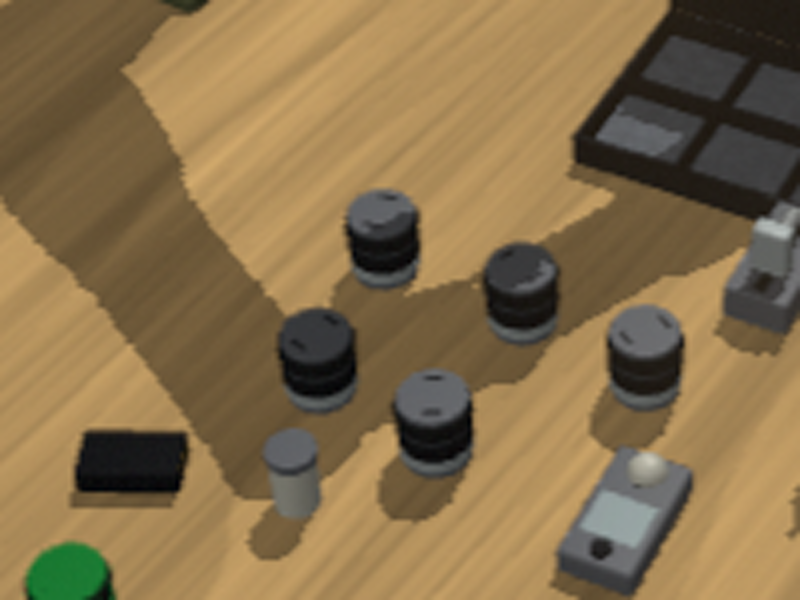

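```bash
python3 -m crank '[{"dp":[-0.05,-0.15,0],"twist":0,"grip":0.65},{"dp":[-0.1,-0.3,0],"twist":0,"grip":0.65},{"dp":[-0.13,-0.45,0],"twist":-0.05,"grip":0.65},{"dp":[-0.17,-0.6,0],"twist":-0.1,"grip":0.65},{"dp":[-0.2,-0.75,0],"twist":-0.15,"grip":0.65},{"dp":[-0.25,-0.9,0],"twist":-0.2,"grip":0.65},{"dp":[-0.27,-1,0],"twist":-0.25,"grip":0.65},{"dp":[-0.27,-1,0],"twist":-0.3,"grip":0.65},{"dp":[-0.27,-1,0],"twist":-0.33,"grip":0.65},{"dp":[-0.27,-1,0],"twist":-0.33,"grip":0.65},{"dp":[-0.27,-1,0],"twist":-0.33,"grip":0.65}]' 40
python3 - <<'E'
from h import *
s=bot.state();R=np.array(s["ee_rot"]);p=s["ee_pos"];print(p,s["qpos"],s["width"])
print(R.T@(np.array([.53,-.28,p[2]])-p)/.3)
E
```

```text
t: 9.85
ee_pos: [0.5019, 0.0826, 0.2992]
ee_rot: [[-0.698, -0.716, -0.002], [-0.716, 0.698, -0.0], [0.002, 0.002, -1.0]]
ft_force: [0.5, -0.4, 1.4]
width: 0.0705
[0.5019023  0.08258294 0.29924772] [ 18.79370789  33.59121165 -54.78433055 102.89420423  31.28670956
  60.29493508  87.99606694] 0.07052023782764857
[ 8.00243593e-01 -9.10560193e-01 -8.51028952e-05]
```

```bash
python3 -m crank '[{"dp":[0.1,-0.11,0],"twist":0,"grip":0.65},{"dp":[0.2,-0.22,0],"twist":0,"grip":0.65},{"dp":[0.3,-0.33,0],"twist":0,"grip":0.65},{"dp":[0.4,-0.45,0],"twist":0,"grip":0.65},{"dp":[0.5,-0.56,0],"twist":0,"grip":0.65},{"dp":[0.6,-0.68,0],"twist":0,"grip":0.65},{"dp":[0.7,-0.8,0],"twist":0,"grip":0.65},{"dp":[0.8,-0.91,0],"twist":0,"grip":0.65},{"dp":[0.8,-0.91,0],"twist":0,"grip":0.65},{"dp":[0.8,-0.91,0],"twist":0,"grip":0.65},{"dp":[0.8,-0.91,0],"twist":0,"grip":0.65},{"dp":[0.8,-0.91,0],"twist":0,"grip":0.65}]' 40
python3 - <<'E'
from h import *
W=snapshot("wrist");show(W,"w5.png")
s=bot.state();R=np.array(s["ee_rot"]);p=s["ee_pos"];print(p,s["qpos"],s["width"])
E
```

```text
t: 11.05
ee_pos: [0.5319, -0.2774, 0.3006]
ee_rot: [[-0.694, -0.72, 0.0], [-0.72, 0.694, 0.0], [-0.0, 0.0, -1.0]]
ft_force: [-0.5, 1.2, -0.3]
width: 0.0703
[ 0.53188208 -0.27771556  0.30058761] [ 51.84830158  41.30194842 -54.68834872  87.81844254  35.13677795
  69.34007703 127.2825178 ] 0.07031948050950462
```

View pics/w5.png

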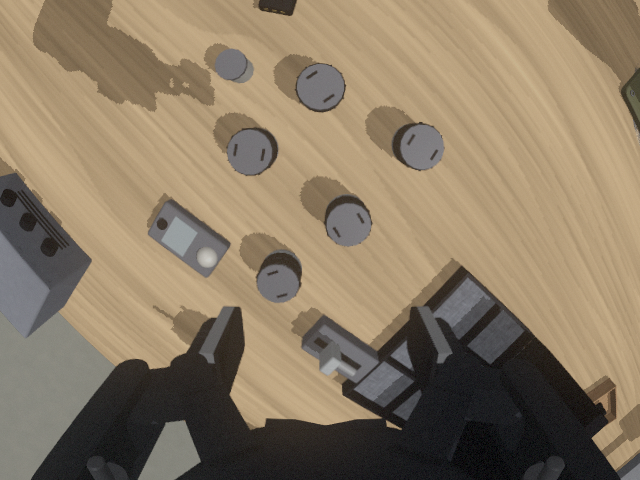

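Run:
```python
from h import *
np.set_printoptions(precision=4,suppress=True)
W=snapshot("wrist")
for u,v in [(419,147),(348,221),(320,87),(250,152),(279,277)]:
    p=plane(W,"wrist",u,v,.056); 
    s=bot.state();R=np.array(s["ee_rot"]); print(p,R.T@(p-s["ee_pos"])/.3)
```

```text
[ 0.4187 -0.2533  0.056 ] [0.2025 0.3289 0.8153]
[ 0.5284 -0.2461  0.056 ] [-0.0684  0.0824  0.8153]
[ 0.4515 -0.3687  0.056 ] [ 0.4035 -0.017   0.8153]
[ 0.5504 -0.3718  0.056 ] [ 0.1821 -0.2612  0.8154]
[ 0.6293 -0.2524  0.056 ] [-0.2871 -0.1743  0.8154]
```

```bash
python3 -m crank '[{"dp":[-0.14,-0.09,0],"twist":0,"grip":0.65},{"dp":[-0.28,-0.174,0],"twist":0,"grip":0.65},{"dp":[-0.287,-0.174,0.1],"twist":0,"grip":0.65},{"dp":[-0.287,-0.174,0.25],"twist":0,"grip":0.65},{"dp":[-0.287,-0.174,0.4],"twist":0,"grip":0.65},{"dp":[-0.287,-0.174,0.5],"twist":0,"grip":0.65},{"dp":[-0.287,-0.174,0.5],"twist":0,"grip":0.65},{"dp":[-0.287,-0.174,0.5],"twist":0,"grip":0.65}]' 40
python3 - <<'E'
from h import *
W=snapshot("wrist");show(W,"w6.png")
s=bot.state();R=np.array(s["ee_rot"]);p=s["ee_pos"];print(p,s["qpos"],s["width"])
E
```

```text
t: 11.95
ee_pos: [0.6296, -0.2533, 0.1511]
ee_rot: [[-0.695, -0.719, 0.001], [-0.719, 0.695, 0.001], [-0.001, -0.0, -1.0]]
ft_force: [1.0, 0.8, 1.0]
width: 0.0708
[ 0.6304809  -0.2534227   0.15249421] [ 40.56878848  55.53594961 -47.93780643  82.48045722  44.07980992
  61.54672492 119.7725465 ] 0.07035671430414503
```

View pics/w6.png

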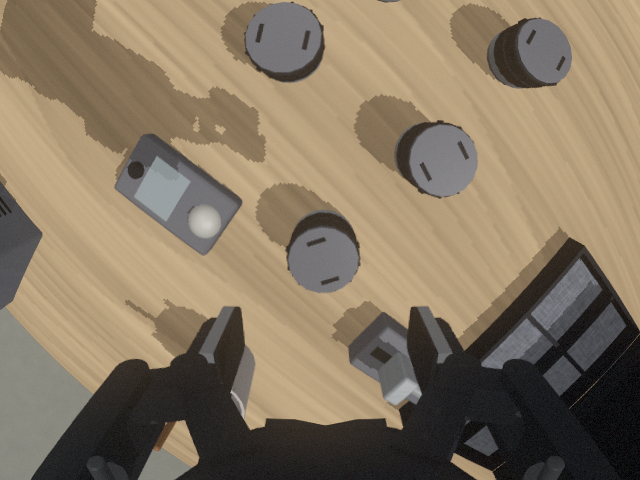

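Run:
```python
from h import *
np.set_printoptions(precision=4,suppress=True)
W=snapshot("wrist");p=plane(W,"wrist",324,256.5,.056); 
s=bot.state();R=np.array(s["ee_rot"]); print(p,R.T@(p-s["ee_pos"])/.3)
S=snapshot("scene");print(plane(S,"scene",364,339,0)); crop(S,(290,240,410,360),"sc3.png",5)
```

```text
[ 0.6357 -0.2495  0.056 ] [-0.0204 -0.0012  0.3235]
[ 0.8024 -0.2404  0.    ]
```

View pics/sc3.png

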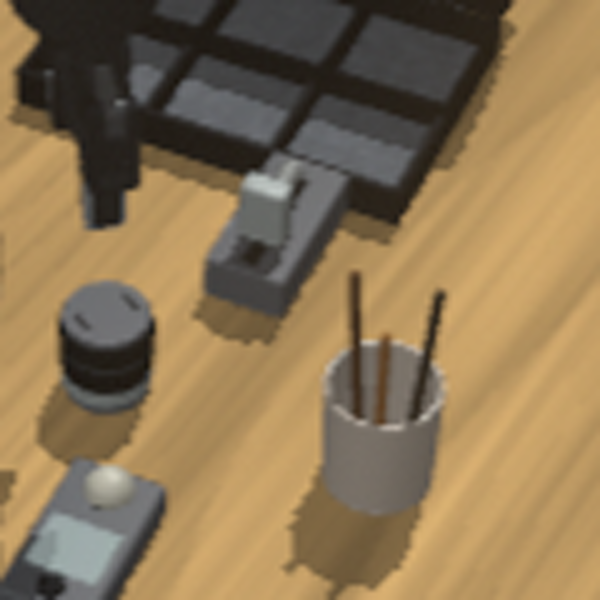

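```bash
python3 -m crank '[{"dp":[-0.02,0,0.1],"twist":0,"grip":0.65},{"dp":[-0.02,0,0.2],"twist":0,"grip":0.65},{"dp":[-0.02,0,0.3],"twist":0,"grip":0.65},{"dp":[-0.02,0,0.38],"twist":0,"grip":0.65},{"dp":[-0.02,0,0.405],"twist":0,"grip":0.65},{"dp":[-0.02,0,0.405],"twist":0,"grip":0.65},{"dp":[-0.02,0,0.405],"twist":0,"grip":-1},{"dp":[-0.02,0,0.405],"twist":0,"grip":-1},{"dp":[-0.02,0,0.405],"twist":0,"grip":-1},{"dp":[-0.02,0,0.405],"twist":0,"grip":-1},{"dp":[-0.02,0,0.405],"twist":0,"grip":-1},{"dp":[-0.02,0,0.405],"twist":0,"grip":-1}]' 40
python3 -m crank '[{"dp":[0,0,-0.05],"twist":0,"grip":-1},{"dp":[0,0,-0.15],"twist":0,"grip":-1},{"dp":[0,0,-0.3],"twist":0,"grip":-1},{"dp":[0,0,-0.45],"twist":0,"grip":-1},{"dp":[0,0,-0.5],"twist":0,"grip":-1},{"dp":[0,0,-0.5],"twist":0,"grip":-1},{"dp":[0,0,-0.5],"twist":0,"grip":-1}]'
cat > to.py <<'E'
import sys
from h import *
np.set_printoptions(precision=3,suppress=True)
C=np.array([.5808,.0175]);a=np.radians(6.9);ex=np.array([np.cos(a),np.sin(a)]);ey=np.array([-ex[1],ex[0]])
def case(x,y): return C+x*ex+y*ey
s=bot.state();R=np.array(s["ee_rot"]);p=s["ee_pos"]
if sys.argv[1]=="c": t=case(float(sys.argv[2])/1e3,float(sys.argv[3])/1e3)
else: t=np.array([float(sys.argv[2]),float(sys.argv[3])])
d=R.T@(np.array([*t,p[2]])-p)/.3
print("ee",p,"tgt",t,"dp",d,"j",s["qpos"],"w",s["width"],"yaw x",np.degrees(np.arctan2(R[1,0],R[0,0])))
E
python3 to.py c 80 40
```

```text
t: 13.3
ee_pos: [0.635, -0.2498, 0.0313]
ee_rot: [[-0.696, -0.718, 0.004], [-0.718, 0.696, -0.001], [-0.002, -0.004, -1.0]]
ft_force: [0.1, 0.5, 7.1]
width: 0.0509
t: 14.0
ee_pos: [0.6319, -0.25, 0.1775]
ee_rot: [[-0.696, -0.718, -0.003], [-0.718, 0.696, -0.001], [0.002, 0.002, -1.0]]
ft_force: [-0.2, -0.0, -3.2]
width: 0.0509
ee [ 0.632 -0.25   0.177] tgt [0.655 0.067] dp [-0.813  0.679 -0.001] j [ 40.303  54.043 -48.623  80.964  42.442  64.296 120.776] w 0.050940932036652925 yaw x -134.0914845646738
```

```bash
python3 -m crank '[{"dp":[-0.1,0.08,0],"twist":0,"grip":-1},{"dp":[-0.2,0.17,0],"twist":0,"grip":-1},{"dp":[-0.3,0.25,0],"twist":0,"grip":-1},{"dp":[-0.4,0.33,0],"twist":0,"grip":-1},{"dp":[-0.5,0.42,0],"twist":0,"grip":-1},{"dp":[-0.6,0.5,0],"twist":0,"grip":-1},{"dp":[-0.7,0.58,0],"twist":0,"grip":-1},{"dp":[-0.77,0.64,0],"twist":0,"grip":-1},{"dp":[-0.813,0.679,0],"twist":0,"grip":-1},{"dp":[-0.813,0.679,0],"twist":0,"grip":-1},{"dp":[-0.813,0.679,0],"twist":0,"grip":-1},{"dp":[-0.813,0.679,0],"twist":0,"grip":-1}]'
python3 to.py c 80 40
python3 - <<'E'
from h import *
show(snapshot("wrist"),"w7.png")
E
```

```text
t: 15.2
ee_pos: [0.6566, 0.0639, 0.1779]
ee_rot: [[-0.698, -0.716, -0.001], [-0.716, 0.698, -0.003], [0.003, -0.001, -1.0]]
ft_force: [-0.8, 0.4, -2.7]
width: 0.0505
ee [0.657 0.064 0.178] tgt [0.655 0.067] dp [-0.004  0.01  -0.   ] j [ 13.241  52.062 -46.934  84.986  41.22   61.292  92.709] w 0.050487764085847646 yaw x -134.29059918459424
```

View pics/w7.png

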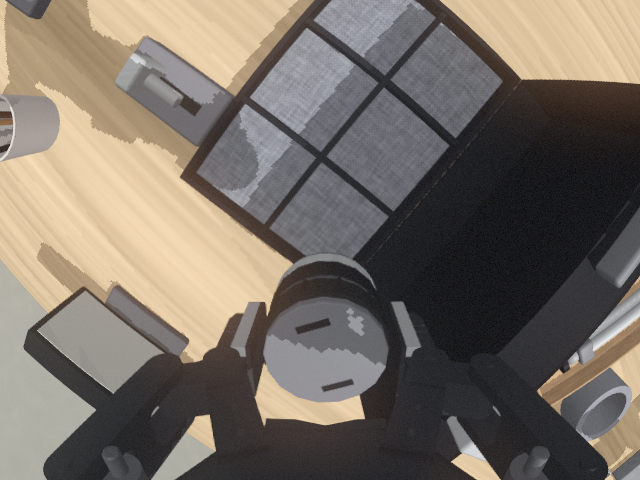

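Run:
```python
from h import *
from scipy.spatial.transform import Rotation
W=snapshot("wrist")
C=np.array([.5808,.0175]);a=np.radians(6.9);ex=np.array([np.cos(a),np.sin(a)]);ey=np.array([-ex[1],ex[0]])
for (u,v),(x,y) in [((320,157),(40,0)),((385,80),(-40,0)),((248,100),(40,-83)),((181,177),(125,-85)),((389,215),(40,85))]:
    p=plane(W,"wrist",u,v,.026)[:2]-C; print((x,y),p@ex*1e3,p@ey*1e3)
```

```text
(40, 0) 39.42627194982078 -1.5994385587640134
(-40, 0) -40.73039888953458 -1.1687708259866547
(40, -83) 38.30564285050771 -74.8704261763628
(125, -85) 122.52272030464054 -83.97286678533388
(40, 85) 40.629904065508605 71.77930763580872
```

```bash
python3 -m crank '[{"dp":[-0.004,0.008,0.1],"twist":0,"grip":-1},{"dp":[-0.004,0.008,0.2],"twist":0,"grip":-1},{"dp":[-0.004,0.008,0.3],"twist":0,"grip":-1},{"dp":[-0.004,0.008,0.38],"twist":0,"grip":-1},{"dp":[-0.004,0.008,0.43],"twist":0,"grip":-1},{"dp":[-0.004,0.008,0.465],"twist":0,"grip":-1},{"dp":[-0.004,0.008,0.465],"twist":0,"grip":-1},{"dp":[-0.004,0.008,0.465],"twist":0,"grip":-1}]'
```

```text
t: 16.1
ee_pos: [0.6565, 0.0699, 0.0403]
ee_rot: [[-0.696, -0.718, 0.002], [-0.718, 0.696, 0.001], [-0.002, -0.001, -1.0]]
ft_force: [0.4, -0.3, -2.1]
width: 0.0505
```

```bash
python3 -m crank '[{"dp":[0,0,0.009],"twist":0,"grip":-1},{"dp":[0,0,0.009],"twist":0,"grip":-1},{"dp":[0,0,0.009],"twist":0,"grip":0.5},{"dp":[0,0,0.009],"twist":0,"grip":0.5},{"dp":[0,0,0.009],"twist":0,"grip":0.5},{"dp":[0,0,0.009],"twist":0,"grip":0.5},{"dp":[0,0,-0.1],"twist":0,"grip":0.5},{"dp":[0,0,-0.2],"twist":0,"grip":0.5},{"dp":[0,0,-0.3],"twist":0,"grip":0.5},{"dp":[0,0,-0.4],"twist":0,"grip":0.5},{"dp":[0,0,-0.45],"twist":0,"grip":0.5},{"dp":[0,0,-0.45],"twist":0,"grip":0.5}]'
python3 to.py w .5284 -.2461
python3 - <<'E'
from h import *
show(snapshot("wrist"),"w8.png")
E
```

```text
t: 17.3
ee_pos: [0.657, 0.0704, 0.1766]
ee_rot: [[-0.696, -0.718, 0.004], [-0.718, 0.696, 0.001], [-0.004, -0.002, -1.0]]
ft_force: [0.2, 0.5, -0.6]
width: 0.0642
ee [0.657 0.07  0.177] tgt [ 0.528 -0.246] dp [ 1.056 -0.427 -0.003] j [ 12.822  52.103 -46.96   85.22   41.417  60.732  92.222] w 0.06420245295805754 yaw x -134.1119442782831
```

View pics/w8.png

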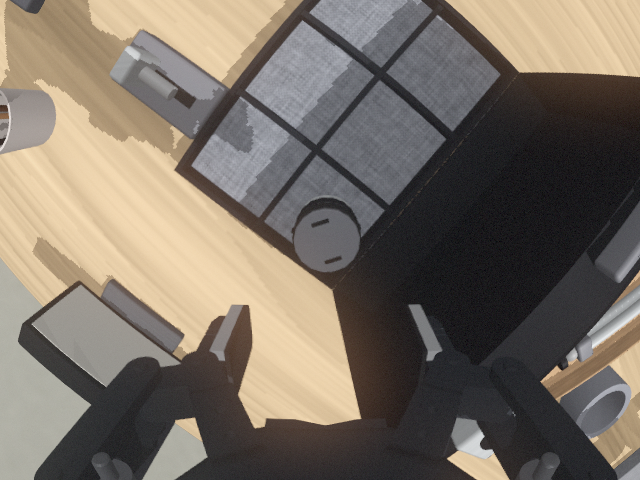

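```bash
python3 -m crank '[{"dp":[0.13,-0.05,0],"twist":0,"grip":0.65},{"dp":[0.26,-0.11,0],"twist":0,"grip":0.65},{"dp":[0.39,-0.16,0],"twist":0,"grip":0.65},{"dp":[0.52,-0.22,0],"twist":0,"grip":0.65},{"dp":[0.65,-0.28,0],"twist":0,"grip":0.65},{"dp":[0.78,-0.33,0],"twist":0,"grip":0.65},{"dp":[0.91,-0.39,0],"twist":0,"grip":0.65},{"dp":[1,-0.425,0],"twist":0,"grip":0.65},{"dp":[1,-0.425,0],"twist":0,"grip":0.65},{"dp":[1,-0.425,0],"twist":0,"grip":0.65},{"dp":[1,-0.425,0],"twist":0,"grip":0.65}]'
python3 - <<'E'
from h import *
show(snapshot("wrist"),"w9.png")
E
```

```text
t: 18.45
ee_pos: [0.5386, -0.2327, 0.1735]
ee_rot: [[-0.694, -0.72, -0.001], [-0.72, 0.694, 0.002], [-0.001, 0.002, -1.0]]
ft_force: [-0.3, 0.8, -0.3]
width: 0.0705
```

View pics/w9.png

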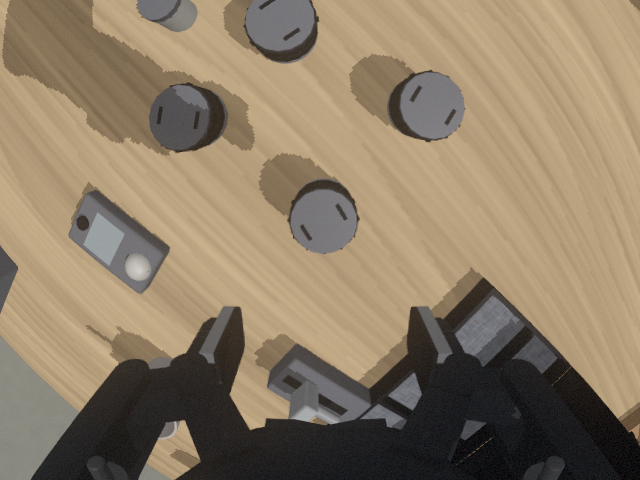

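Second lens now; its top is centred at (323,219), and the rest look unmoved. I'll measure it.

```bash
cat > px.py <<'E'
import sys
from h import *
np.set_printoptions(precision=4,suppress=True)
W=snapshot("wrist");s=bot.state();R=np.array(s["ee_rot"])
for a in sys.argv[1:]:
    u,v=map(float,a.split(",")); p=plane(W,"wrist",u,v,.056); t=p.copy(); t[2]=.031
    print(p,"dp to grasp",R.T@(t-s["ee_pos"])/.3)
E
python3 px.py 323.5,219 427,105 283,25
```

```text
[ 0.5295 -0.2437  0.056 ] dp to grasp [ 0.0489 -0.0034  0.4766]
[ 0.4195 -0.2535  0.056 ] dp to grasp [0.3268 0.238  0.4766]
[ 0.4529 -0.3631  0.056 ] dp to grasp [ 0.5126 -0.0955  0.4761]
```

```bash
python3 -m crank '[{"dp":[0.05,-0.003,0.1],"twist":0,"grip":0.65},{"dp":[0.05,-0.003,0.22],"twist":0,"grip":0.65},{"dp":[0.05,-0.003,0.34],"twist":0,"grip":0.65},{"dp":[0.05,-0.003,0.43],"twist":0,"grip":0.65},{"dp":[0.05,-0.003,0.477],"twist":0,"grip":0.65},{"dp":[0.05,-0.003,0.477],"twist":0,"grip":0.65},{"dp":[0.05,-0.003,0.477],"twist":0,"grip":-1},{"dp":[0.05,-0.003,0.477],"twist":0,"grip":-1},{"dp":[0.05,-0.003,0.477],"twist":0,"grip":-1},{"dp":[0.05,-0.003,0.477],"twist":0,"grip":-1},{"dp":[0.05,-0.003,0.477],"twist":0,"grip":-1},{"dp":[0.05,-0.003,0.477],"twist":0,"grip":-1}]' 40
python3 -m crank '[{"dp":[0,0,-0.05],"twist":0,"grip":-1},{"dp":[0,0,-0.15],"twist":0,"grip":-1},{"dp":[0,0,-0.3],"twist":0,"grip":-1},{"dp":[0,0,-0.45],"twist":0,"grip":-1},{"dp":[0,0,-0.5],"twist":0,"grip":-1},{"dp":[0,0,-0.5],"twist":0,"grip":-1},{"dp":[0,0,-0.5],"twist":0,"grip":-1}]'
python3 to.py c 0 40
```

```text
t: 19.75
ee_pos: [0.5301, -0.2457, 0.0328]
ee_rot: [[-0.696, -0.718, 0.003], [-0.718, 0.696, -0.0], [-0.002, -0.003, -1.0]]
ft_force: [0.7, 0.7, 6.9]
width: 0.0506
t: 20.45
ee_pos: [0.5274, -0.2463, 0.1803]
ee_rot: [[-0.696, -0.718, -0.002], [-0.718, 0.696, -0.0], [0.002, 0.001, -1.0]]
ft_force: [0.3, 0.2, -2.6]
width: 0.0506
ee [ 0.527 -0.246  0.18 ] tgt [0.576 0.057] dp [-0.839  0.588 -0.001] j [ 47.46   47.408 -49.558  99.058  43.348  54.811 116.262] w 0.0505820814107684 yaw x -134.1197579364075
```

```bash
python3 -m crank '[{"dp":[-0.12,0.08,0],"twist":0,"grip":-1},{"dp":[-0.23,0.16,0],"twist":0,"grip":-1},{"dp":[-0.34,0.24,0],"twist":0,"grip":-1},{"dp":[-0.46,0.32,0],"twist":0,"grip":-1},{"dp":[-0.57,0.4,0],"twist":0,"grip":-1},{"dp":[-0.68,0.48,0],"twist":0,"grip":-1},{"dp":[-0.77,0.54,0],"twist":0,"grip":-1},{"dp":[-0.839,0.588,0],"twist":0,"grip":-1},{"dp":[-0.839,0.588,0],"twist":0,"grip":-1},{"dp":[-0.839,0.588,0],"twist":0,"grip":-1},{"dp":[-0.839,0.588,0],"twist":0,"grip":-1},{"dp":[-0.839,0.588,0],"twist":0,"grip":-1}]'
python3 to.py c 0 40
```

```text
t: 21.65
ee_pos: [0.5768, 0.0557, 0.1803]
ee_rot: [[-0.698, -0.717, -0.002], [-0.717, 0.698, -0.001], [0.002, 0.0, -1.0]]
ft_force: [0.2, -0.9, -2.2]
width: 0.0506
ee [0.577 0.056 0.18 ] tgt [0.576 0.057] dp [-0.002  0.005 -0.   ] j [ 16.004  46.516 -47.41   99.58   41.81   53.347  86.784] w 0.05056102684505371 yaw x -134.22723356936586
```

```bash
python3 -m crank '[{"dp":[0,0,0.1],"twist":0,"grip":-1},{"dp":[0,0,0.2],"twist":0,"grip":-1},{"dp":[0,0,0.3],"twist":0,"grip":-1},{"dp":[0,0,0.38],"twist":0,"grip":-1},{"dp":[0,0,0.43],"twist":0,"grip":-1},{"dp":[0,0,0.465],"twist":0,"grip":-1},{"dp":[0,0,0.475],"twist":0,"grip":-1},{"dp":[0,0,0.475],"twist":0,"grip":-1},{"dp":[0,0,0.475],"twist":0,"grip":-1}]'
python3 to.py c 0 40
```

```text
t: 22.55
ee_pos: [0.578, 0.058, 0.0397]
ee_rot: [[-0.696, -0.718, 0.002], [-0.718, 0.696, 0.001], [-0.002, -0.001, -1.0]]
ft_force: [0.8, -0.2, -1.2]
width: 0.0508
ee [0.578 0.058 0.04 ] tgt [0.576 0.057] dp [ 0.006  0.003 -0.   ] j [ 10.989  57.085 -38.169 103.907  54.704  39.453  76.334] w 0.050841695943352264 yaw x -134.10819629578774
```

```bash
python3 -m crank '[{"dp":[0,0,0.005],"twist":0,"grip":-1},{"dp":[0,0,0.005],"twist":0,"grip":0.5},{"dp":[0,0,0.005],"twist":0,"grip":0.5},{"dp":[0,0,0.005],"twist":0,"grip":0.5},{"dp":[0,0,0.005],"twist":0,"grip":0.5},{"dp":[0,0,0.005],"twist":0,"grip":0.5},{"dp":[0,0,-0.1],"twist":0,"grip":0.5},{"dp":[0,0,-0.2],"twist":0,"grip":0.5},{"dp":[0,0,-0.3],"twist":0,"grip":0.5},{"dp":[0,0,-0.4],"twist":0,"grip":0.5},{"dp":[0,0,-0.45],"twist":0,"grip":0.5},{"dp":[0,0,-0.45],"twist":0,"grip":0.5}]'
python3 to.py w .4195 -.2535
python3 - <<'E'
from h import *
show(snapshot("wrist"),"w10.png")
E
```

```text
t: 23.75
ee_pos: [0.5784, 0.0582, 0.1755]
ee_rot: [[-0.696, -0.718, 0.004], [-0.718, 0.696, 0.001], [-0.003, -0.002, -1.0]]
ft_force: [0.9, 0.4, -0.3]
width: 0.064
ee [0.578 0.058 0.175] tgt [ 0.419 -0.254] dp [ 1.115 -0.343 -0.003] j [ 15.656  46.829 -47.075  99.832  42.355  52.5    86.316] w 0.06402666923648713 yaw x -134.1137979506834
```

View pics/w10.png

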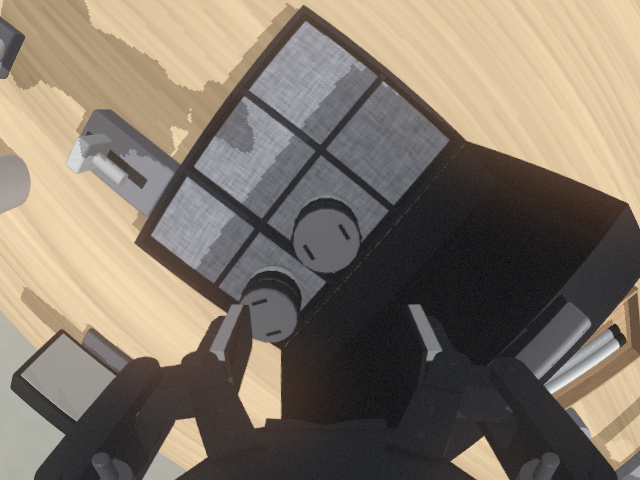

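```bash
python3 -m crank '[{"dp":[0.13,-0.04,0],"twist":0,"grip":0.65},{"dp":[0.26,-0.08,0],"twist":0,"grip":0.65},{"dp":[0.39,-0.12,0],"twist":0,"grip":0.65},{"dp":[0.52,-0.16,0],"twist":0,"grip":0.65},{"dp":[0.65,-0.2,0],"twist":0,"grip":0.65},{"dp":[0.78,-0.25,0],"twist":0,"grip":0.65},{"dp":[0.91,-0.3,0],"twist":0,"grip":0.65},{"dp":[1,-0.34,0],"twist":0,"grip":0.65},{"dp":[1,-0.34,0],"twist":0,"grip":0.65},{"dp":[1,-0.34,0],"twist":0,"grip":0.65},{"dp":[1,-0.34,0],"twist":0,"grip":0.65},{"dp":[1,-0.34,0],"twist":0,"grip":0.65}]'
python3 to.py w .4195 -.2535
python3 - <<'E'
from h import *
show(snapshot("wrist"),"w11.png")
E
```

```text
t: 25.0
ee_pos: [0.4422, -0.2272, 0.1734]
ee_rot: [[-0.694, -0.72, 0.0], [-0.72, 0.694, 0.001], [-0.001, 0.001, -1.0]]
ft_force: [0.6, 0.0, 1.2]
width: 0.0707
ee [ 0.442 -0.227  0.173] tgt [ 0.419 -0.254] dp [ 0.116 -0.006 -0.   ] j [ 51.336  42.54  -49.357 113.744  45.832  45.563 110.965] w 0.07072562883567522 yaw x -133.9432970589298
```

View pics/w11.png

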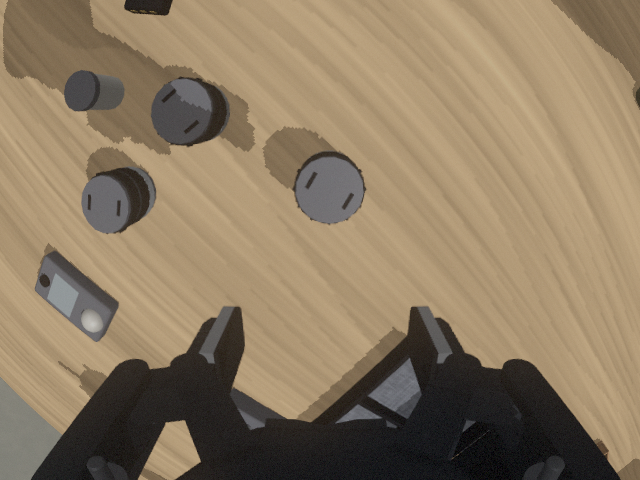

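```bash
python3 px.py 330,187 184,112 109,201
```

```text
[ 0.4133 -0.2523  0.056 ] dp to grasp [0.1261 0.0119 0.4754]
[ 0.4487 -0.366   0.056 ] dp to grasp [ 0.3169 -0.3362  0.4752]
[ 0.5443 -0.3703  0.056 ] dp to grasp [ 0.1059 -0.5756  0.4753]
```

```bash
python3 -m crank '[{"dp":[0.12,0.008,0.06],"twist":0,"grip":0.65},{"dp":[0.122,0.008,0.2],"twist":0,"grip":0.65},{"dp":[0.122,0.008,0.34],"twist":0,"grip":0.65},{"dp":[0.122,0.008,0.43],"twist":0,"grip":0.65},{"dp":[0.122,0.008,0.475],"twist":0,"grip":0.65},{"dp":[0.122,0.008,0.475],"twist":0,"grip":0.65},{"dp":[0.122,0.008,0.475],"twist":0,"grip":-1},{"dp":[0.122,0.008,0.475],"twist":0,"grip":-1},{"dp":[0.122,0.008,0.475],"twist":0,"grip":-1},{"dp":[0.122,0.008,0.475],"twist":0,"grip":-1},{"dp":[0.122,0.008,0.475],"twist":0,"grip":-1},{"dp":[0.122,0.008,0.475],"twist":0,"grip":-1}]' 40
python3 -m crank '[{"dp":[0,0,-0.05],"twist":0,"grip":-1},{"dp":[0,0,-0.15],"twist":0,"grip":-1},{"dp":[0,0,-0.3],"twist":0,"grip":-1},{"dp":[0,0,-0.45],"twist":0,"grip":-1},{"dp":[0,0,-0.5],"twist":0,"grip":-1},{"dp":[0,0,-0.5],"twist":0,"grip":-1},{"dp":[0,0,-0.5],"twist":0,"grip":-1}]'
python3 to.py c -80 40
```

```text
t: 26.3
ee_pos: [0.4153, -0.2533, 0.0321]
ee_rot: [[-0.696, -0.718, 0.002], [-0.718, 0.696, -0.0], [-0.001, -0.002, -1.0]]
ft_force: [-0.3, 1.5, 7.9]
width: 0.0509
t: 27.0
ee_pos: [0.4135, -0.2538, 0.1806]
ee_rot: [[-0.696, -0.718, -0.001], [-0.718, 0.696, -0.0], [0.001, 0.001, -1.0]]
ft_force: [0.3, 0.4, -3.6]
width: 0.0508
ee [ 0.413 -0.254  0.181] tgt [0.497 0.048] dp [-0.914  0.501 -0.001] j [ 55.738  40.975 -49.132 115.264  44.77   44.83  115.32 ] w 0.05083429470368037 yaw x -134.14048378747518
```

```bash
python3 -m crank '[{"dp":[-0.12,0.07,0],"twist":0,"grip":-1},{"dp":[-0.24,0.13,0],"twist":0,"grip":-1},{"dp":[-0.36,0.2,0],"twist":0,"grip":-1},{"dp":[-0.48,0.26,0],"twist":0,"grip":-1},{"dp":[-0.6,0.33,0],"twist":0,"grip":-1},{"dp":[-0.72,0.4,0],"twist":0,"grip":-1},{"dp":[-0.84,0.46,0],"twist":0,"grip":-1},{"dp":[-0.914,0.501,0],"twist":0,"grip":-1},{"dp":[-0.914,0.501,0],"twist":0,"grip":-1},{"dp":[-0.914,0.501,0],"twist":0,"grip":-1},{"dp":[-0.914,0.501,0],"twist":0,"grip":-1},{"dp":[-0.914,0.501,0],"twist":0,"grip":-1}]'
python3 to.py c -80 40
```

```text
t: 28.2
ee_pos: [0.4967, 0.0464, 0.1804]
ee_rot: [[-0.697, -0.717, -0.002], [-0.717, 0.697, -0.001], [0.002, 0.0, -1.0]]
ft_force: [-0.4, -0.5, -2.3]
width: 0.0511
ee [0.497 0.046 0.18 ] tgt [0.497 0.048] dp [-0.003  0.003 -0.   ] j [ 17.339  41.035 -46.571 113.08   42.63   44.813  81.365] w 0.051064570793892886 yaw x -134.21253199004587
```

```bash
python3 -m crank '[{"dp":[0,0,0.1],"twist":0,"grip":-1},{"dp":[0,0,0.2],"twist":0,"grip":-1},{"dp":[0,0,0.3],"twist":0,"grip":-1},{"dp":[0,0,0.38],"twist":0,"grip":-1},{"dp":[0,0,0.43],"twist":0,"grip":-1},{"dp":[0,0,0.465],"twist":0,"grip":-1},{"dp":[0,0,0.475],"twist":0,"grip":-1},{"dp":[0,0,0.475],"twist":0,"grip":-1},{"dp":[0,0,0.48],"twist":0,"grip":-1},{"dp":[0,0,0.48],"twist":0,"grip":-1}]'
python3 to.py c -80 40
python3 -m crank '[{"dp":[0,0,0],"twist":0,"grip":-1},{"dp":[0,0,0],"twist":0,"grip":0.5},{"dp":[0,0,0],"twist":0,"grip":0.5},{"dp":[0,0,0],"twist":0,"grip":0.5},{"dp":[0,0,0],"twist":0,"grip":0.5},{"dp":[0,0,0],"twist":0,"grip":0.5},{"dp":[0,0,-0.1],"twist":0,"grip":0.5},{"dp":[0,0,-0.2],"twist":0,"grip":0.5},{"dp":[0,0,-0.3],"twist":0,"grip":0.5},{"dp":[0,0,-0.4],"twist":0,"grip":0.5},{"dp":[0,0,-0.45],"twist":0,"grip":0.5},{"dp":[0,0,-0.45],"twist":0,"grip":0.5}]'
python3 to.py w .4487 -.366
python3 - <<'E'
from h import *
show(snapshot("wrist"),"w12.png")
E
```

```text
t: 29.2
ee_pos: [0.4978, 0.048, 0.0377]
ee_rot: [[-0.696, -0.718, 0.001], [-0.718, 0.696, 0.0], [-0.001, -0.001, -1.0]]
ft_force: [-0.5, 0.5, -1.5]
width: 0.0507
ee [0.498 0.048 0.038] tgt [0.497 0.048] dp [ 0.004  0.002 -0.   ] j [  8.159  52.904 -31.658 117.976  63.016  28.021  63.636] w 0.0507360286964812 yaw x -134.12562990438627
t: 30.4
ee_pos: [0.4986, 0.0486, 0.1741]
ee_rot: [[-0.696, -0.718, 0.004], [-0.718, 0.696, 0.001], [-0.004, -0.002, -1.0]]
ft_force: [0.6, 0.5, -0.6]
width: 0.0644
ee [0.499 0.049 0.174] tgt [ 0.449 -0.366] dp [ 1.108 -0.843 -0.002] j [ 16.627  41.415 -45.664 113.432  43.425  43.569  80.693] w 0.06440263825978146 yaw x -134.11568534944507
```

View pics/w12.png

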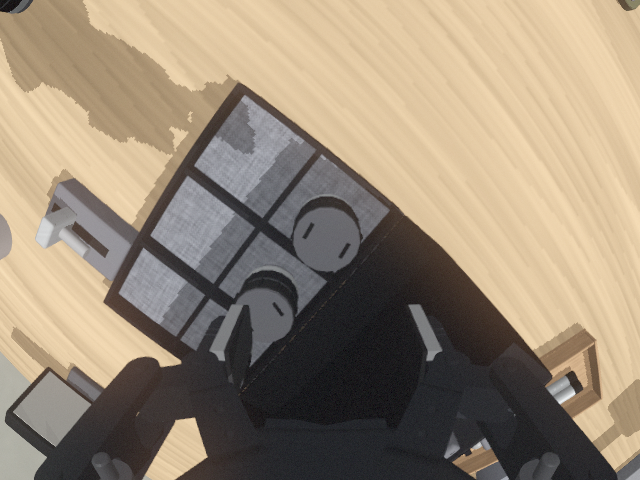

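```bash
python3 -m crank '[{"dp":[0.11,-0.09,0],"twist":0,"grip":0.65},{"dp":[0.22,-0.18,0],"twist":0,"grip":0.65},{"dp":[0.33,-0.27,0],"twist":0,"grip":0.65},{"dp":[0.44,-0.36,0],"twist":0,"grip":0.65},{"dp":[0.55,-0.45,0],"twist":0,"grip":0.65},{"dp":[0.66,-0.54,0],"twist":0,"grip":0.65},{"dp":[0.77,-0.63,0],"twist":0,"grip":0.65},{"dp":[0.88,-0.73,0],"twist":0,"grip":0.65},{"dp":[1,-0.84,0],"twist":0,"grip":0.65},{"dp":[1,-0.84,0],"twist":0,"grip":0.65},{"dp":[1,-0.84,0],"twist":0,"grip":0.65},{"dp":[1,-0.84,0],"twist":0,"grip":0.65}]'
python3 to.py w .4487 -.366
python3 - <<'E'
from h import *
show(snapshot("wrist"),"w13.png")
E
```

```text
t: 31.65
ee_pos: [0.4694, -0.341, 0.1713]
ee_rot: [[-0.694, -0.72, -0.001], [-0.72, 0.694, 0.002], [-0.001, 0.002, -1.0]]
ft_force: [0.6, 0.4, 1.2]
width: 0.0699
ee [ 0.469 -0.341  0.171] tgt [ 0.449 -0.366] dp [ 0.108 -0.008 -0.   ] j [ 58.059  47.737 -48.564  99.855  43.653  53.342 127.052] w 0.06985133614189308 yaw x -133.97703276050296
```

View pics/w13.png

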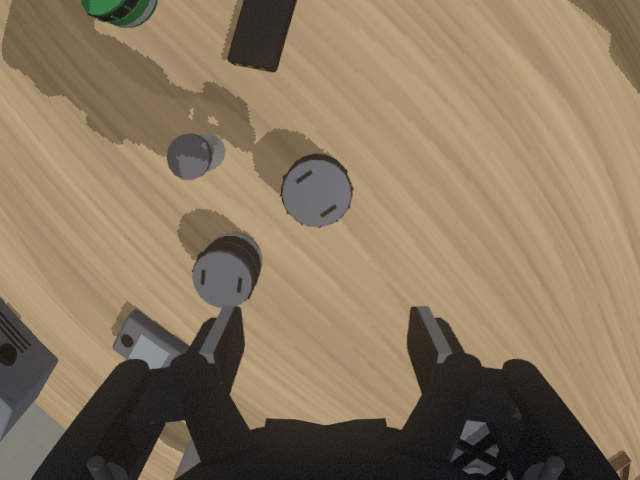

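```bash
python3 px.py 317,190 224,271 190,157
```

```text
[ 0.4486 -0.3706  0.056 ] dp to grasp [ 0.121  -0.0183  0.4696]
[ 0.5431 -0.3761  0.056 ] dp to grasp [-0.0844 -0.2582  0.4695]
[ 0.4963 -0.4527  0.056 ] dp to grasp [ 0.2079 -0.3228  0.4693]
```

```bash
python3 -m crank '[{"dp":[0.118,-0.015,0.06],"twist":0,"grip":0.65},{"dp":[0.118,-0.015,0.2],"twist":0,"grip":0.65},{"dp":[0.118,-0.015,0.34],"twist":0,"grip":0.65},{"dp":[0.118,-0.015,0.43],"twist":0,"grip":0.65},{"dp":[0.118,-0.015,0.47],"twist":0,"grip":0.65},{"dp":[0.118,-0.015,0.47],"twist":0,"grip":0.65},{"dp":[0.118,-0.015,0.47],"twist":0,"grip":-1},{"dp":[0.118,-0.015,0.47],"twist":0,"grip":-1},{"dp":[0.118,-0.015,0.47],"twist":0,"grip":-1},{"dp":[0.118,-0.015,0.47],"twist":0,"grip":-1},{"dp":[0.118,-0.015,0.47],"twist":0,"grip":-1},{"dp":[0.118,-0.015,0.47],"twist":0,"grip":-1}]' 40
python3 -m crank '[{"dp":[0,0,-0.05],"twist":0,"grip":-1},{"dp":[0,0,-0.15],"twist":0,"grip":-1},{"dp":[0,0,-0.3],"twist":0,"grip":-1},{"dp":[0,0,-0.45],"twist":0,"grip":-1},{"dp":[0,0,-0.5],"twist":0,"grip":-1},{"dp":[0,0,-0.5],"twist":0,"grip":-1},{"dp":[0,0,-0.5],"twist":0,"grip":-1}]'
python3 to.py c -80 -40
```

```text
t: 32.95
ee_pos: [0.4496, -0.3714, 0.033]
ee_rot: [[-0.696, -0.718, 0.003], [-0.718, 0.696, -0.001], [-0.001, -0.003, -1.0]]
ft_force: [-0.6, 0.9, 6.7]
width: 0.0503
t: 33.65
ee_pos: [0.4468, -0.3714, 0.1803]
ee_rot: [[-0.696, -0.718, -0.002], [-0.718, 0.696, 0.0], [0.001, 0.002, -1.0]]
ft_force: [-0.8, -0.6, -2.1]
width: 0.0506
ee [ 0.447 -0.371  0.18 ] tgt [ 0.506 -0.032] dp [-0.95   0.646 -0.   ] j [ 61.95   47.148 -49.022  99.266  42.968  54.391 131.215] w 0.050627535084847464 yaw x -134.12553253468892
```

```bash
python3 -m crank '[{"dp":[-0.12,0.08,0],"twist":0,"grip":-1},{"dp":[-0.24,0.16,0],"twist":0,"grip":-1},{"dp":[-0.36,0.24,0],"twist":0,"grip":-1},{"dp":[-0.48,0.32,0],"twist":0,"grip":-1},{"dp":[-0.6,0.4,0],"twist":0,"grip":-1},{"dp":[-0.72,0.48,0],"twist":0,"grip":-1},{"dp":[-0.84,0.57,0],"twist":0,"grip":-1},{"dp":[-0.95,0.646,0],"twist":0,"grip":-1},{"dp":[-0.95,0.646,0],"twist":0,"grip":-1},{"dp":[-0.95,0.646,0],"twist":0,"grip":-1},{"dp":[-0.95,0.646,0],"twist":0,"grip":-1},{"dp":[-0.95,0.646,0],"twist":0,"grip":-1}]'
python3 -m crank '[{"dp":[0,0,0.1],"twist":0,"grip":-1},{"dp":[0,0,0.2],"twist":0,"grip":-1},{"dp":[0,0,0.3],"twist":0,"grip":-1},{"dp":[0,0,0.35],"twist":0,"grip":-1},{"dp":[0,0,0.35],"twist":0,"grip":-1},{"dp":[0,0,0.35],"twist":0,"grip":-1}]'
python3 to.py c -80 -40
```

```text
t: 34.85
ee_pos: [0.5065, -0.0336, 0.1803]
ee_rot: [[-0.698, -0.716, -0.002], [-0.716, 0.698, -0.001], [0.002, 0.001, -1.0]]
ft_force: [-0.7, -0.8, -1.9]
width: 0.0504
t: 35.45
ee_pos: [0.5073, -0.0323, 0.0763]
ee_rot: [[-0.697, -0.717, -0.0], [-0.717, 0.697, -0.0], [0.0, 0.0, -1.0]]
ft_force: [-0.0, 0.2, -0.8]
width: 0.0505
ee [ 0.507 -0.032  0.076] tgt [ 0.506 -0.032] dp [0.001 0.004 0.   ] j [ 20.321  50.021 -36.873 115.792  55.849  33.753  79.62 ] w 0.050525696242774115 yaw x -134.17643603883715
```

```bash
python3 -m crank '[{"dp":[0,0,0.06],"twist":0,"grip":-1},{"dp":[0,0,0.1],"twist":0,"grip":-1},{"dp":[0,0,0.12],"twist":0,"grip":-1},{"dp":[0,0,0.126],"twist":0,"grip":-1},{"dp":[0,0,0.126],"twist":0,"grip":-1},{"dp":[0,0,0.126],"twist":0,"grip":-1}]'
python3 -m crank '[{"dp":[0,0,0],"twist":0,"grip":-1},{"dp":[0,0,0],"twist":0,"grip":0.5},{"dp":[0,0,0],"twist":0,"grip":0.5},{"dp":[0,0,0],"twist":0,"grip":0.5},{"dp":[0,0,0],"twist":0,"grip":0.5},{"dp":[0,0,0],"twist":0,"grip":0.5},{"dp":[0,0,-0.1],"twist":0,"grip":0.5},{"dp":[0,0,-0.2],"twist":0,"grip":0.5},{"dp":[0,0,-0.3],"twist":0,"grip":0.5},{"dp":[0,0,-0.4],"twist":0,"grip":0.5},{"dp":[0,0,-0.45],"twist":0,"grip":0.5},{"dp":[0,0,-0.45],"twist":0,"grip":0.5}]'
python3 to.py w .5440 -.3735
python3 - <<'E'
from h import *
show(snapshot("wrist"),"w14.png")
E
```

```text
t: 36.05
ee_pos: [0.5078, -0.0317, 0.0391]
ee_rot: [[-0.696, -0.718, 0.001], [-0.718, 0.696, 0.0], [-0.001, -0.001, -1.0]]
ft_force: [-0.5, 0.0, -1.2]
width: 0.0509
t: 37.25
ee_pos: [0.5086, -0.0314, 0.1754]
ee_rot: [[-0.696, -0.718, 0.004], [-0.718, 0.696, 0.0], [-0.003, -0.003, -1.0]]
ft_force: [2.0, 0.0, -0.9]
width: 0.0641
ee [ 0.509 -0.031  0.175] tgt [ 0.544 -0.373] dp [ 0.737 -0.878  0.   ] j [ 25.798  41.917 -45.99  111.957  43.166  44.684  90.515] w 0.0641315844333242 yaw x -134.1138157267984
```

View pics/w14.png

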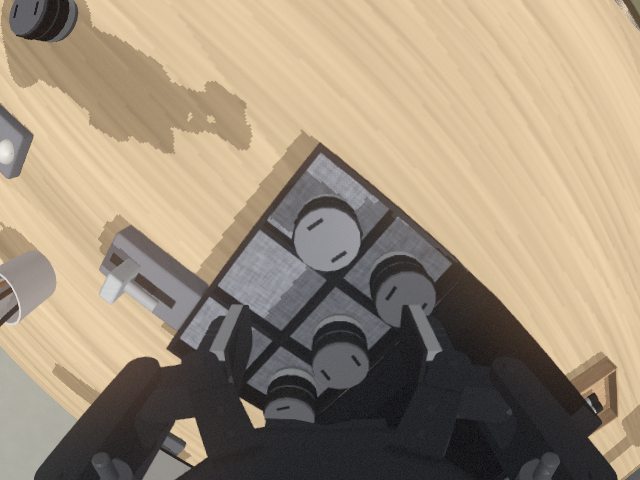

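```bash
python3 -m crank '[{"dp":[0.08,-0.1,0],"twist":0,"grip":0.65},{"dp":[0.16,-0.2,0],"twist":0,"grip":0.65},{"dp":[0.24,-0.3,0],"twist":0,"grip":0.65},{"dp":[0.32,-0.4,0],"twist":0,"grip":0.65},{"dp":[0.4,-0.5,0],"twist":0,"grip":0.65},{"dp":[0.48,-0.6,0],"twist":0,"grip":0.65},{"dp":[0.56,-0.7,0],"twist":0,"grip":0.65},{"dp":[0.62,-0.8,0],"twist":0,"grip":0.65},{"dp":[0.66,-0.88,0],"twist":0,"grip":0.65},{"dp":[0.66,-0.88,0],"twist":0,"grip":0.65},{"dp":[0.66,-0.88,0],"twist":0,"grip":0.65},{"dp":[0.66,-0.88,0],"twist":0,"grip":0.65}]'
python3 - <<'E'
from h import *
show(snapshot("wrist"),"w15.png"); print(bot.state()["qpos"])
E
```

```text
t: 38.5
ee_pos: [0.5588, -0.3557, 0.1725]
ee_rot: [[-0.694, -0.72, -0.002], [-0.72, 0.694, 0.002], [-0.0, 0.002, -1.0]]
ft_force: [0.4, -0.1, 0.3]
width: 0.0705
[ 51.53132391  52.83535373 -47.6046496   84.6535458   42.00776636
  61.45711566 130.75877632]
```

View pics/w15.png

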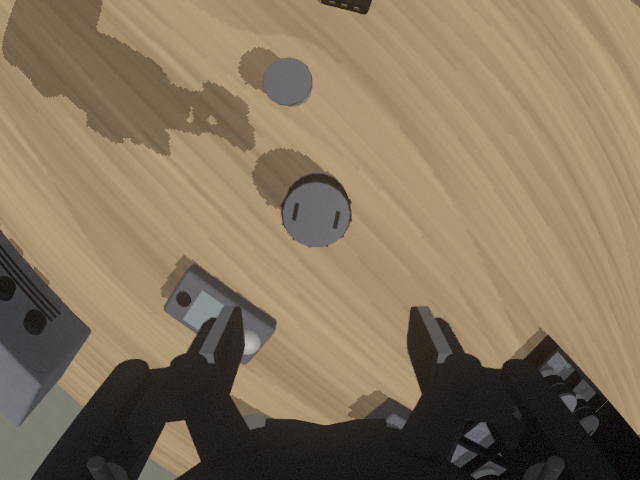

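```bash
python3 px.py 316.5,212
```

```text
[ 0.5493 -0.3743  0.056 ] dp to grasp [ 0.0666 -0.0196  0.474 ]
```

```bash
python3 -m crank '[{"dp":[0.066,-0.018,0.06],"twist":0,"grip":0.65},{"dp":[0.066,-0.018,0.2],"twist":0,"grip":0.65},{"dp":[0.066,-0.018,0.34],"twist":0,"grip":0.65},{"dp":[0.066,-0.018,0.43],"twist":0,"grip":0.65},{"dp":[0.066,-0.018,0.474],"twist":0,"grip":0.65},{"dp":[0.066,-0.018,0.474],"twist":0,"grip":0.65},{"dp":[0.066,-0.018,0.474],"twist":0,"grip":-1},{"dp":[0.066,-0.018,0.474],"twist":0,"grip":-1},{"dp":[0.066,-0.018,0.474],"twist":0,"grip":-1},{"dp":[0.066,-0.018,0.474],"twist":0,"grip":-1},{"dp":[0.066,-0.018,0.474],"twist":0,"grip":-1},{"dp":[0.066,-0.018,0.474],"twist":0,"grip":-1}]' 40
python3 -m crank '[{"dp":[0,0,-0.05],"twist":0,"grip":-1},{"dp":[0,0,-0.15],"twist":0,"grip":-1},{"dp":[0,0,-0.3],"twist":0,"grip":-1},{"dp":[0,0,-0.45],"twist":0,"grip":-1},{"dp":[0,0,-0.5],"twist":0,"grip":-1},{"dp":[0,0,-0.5],"twist":0,"grip":-1},{"dp":[0,0,-0.5],"twist":0,"grip":-1}]'
python3 to.py c 0 -40
```

```text
t: 39.8
ee_pos: [0.5504, -0.3761, 0.0329]
ee_rot: [[-0.696, -0.718, 0.003], [-0.718, 0.696, -0.001], [-0.001, -0.003, -1.0]]
ft_force: [-0.8, -0.0, 6.1]
width: 0.0507
t: 40.5
ee_pos: [0.5479, -0.3756, 0.1799]
ee_rot: [[-0.696, -0.718, -0.003], [-0.718, 0.696, 0.0], [0.002, 0.002, -1.0]]
ft_force: [-0.1, -0.3, -1.8]
width: 0.0508
ee [ 0.548 -0.376  0.18 ] tgt [ 0.586 -0.022] dp [-0.934  0.729 -0.   ] j [ 53.431  52.521 -47.803  83.913  41.604  62.414 133.01 ] w 0.0508064414558534 yaw x -134.09124634307327
```

```bash
python3 -m crank '[{"dp":[-0.11,0.09,0],"twist":0,"grip":-1},{"dp":[-0.23,0.18,0],"twist":0,"grip":-1},{"dp":[-0.34,0.27,0],"twist":0,"grip":-1},{"dp":[-0.46,0.36,0],"twist":0,"grip":-1},{"dp":[-0.57,0.45,0],"twist":0,"grip":-1},{"dp":[-0.69,0.54,0],"twist":0,"grip":-1},{"dp":[-0.81,0.63,0],"twist":0,"grip":-1},{"dp":[-0.934,0.729,0],"twist":0,"grip":-1},{"dp":[-0.934,0.729,0],"twist":0,"grip":-1},{"dp":[-0.934,0.729,0],"twist":0,"grip":-1},{"dp":[-0.934,0.729,0],"twist":0,"grip":-1},{"dp":[-0.934,0.729,0],"twist":0,"grip":-1}]'
python3 -m crank '[{"dp":[0,0,0.1],"twist":0,"grip":-1},{"dp":[0,0,0.2],"twist":0,"grip":-1},{"dp":[0,0,0.3],"twist":0,"grip":-1},{"dp":[0,0,0.35],"twist":0,"grip":-1},{"dp":[0,0,0.35],"twist":0,"grip":-1},{"dp":[0,0,0.35],"twist":0,"grip":-1}]'
python3 to.py c 0 -40
```

```text
t: 41.7
ee_pos: [0.5864, -0.0244, 0.1799]
ee_rot: [[-0.698, -0.716, -0.002], [-0.716, 0.698, -0.001], [0.003, 0.001, -1.0]]
ft_force: [-0.3, 0.1, -2.7]
width: 0.051
t: 42.3
ee_pos: [0.5877, -0.0223, 0.0769]
ee_rot: [[-0.696, -0.718, 0.001], [-0.718, 0.696, 0.0], [-0.001, -0.0, -1.0]]
ft_force: [0.3, -0.4, -0.6]
width: 0.0507
ee [ 0.588 -0.022  0.077] tgt [ 0.586 -0.022] dp [ 0.005  0.005 -0.   ] j [ 19.652  54.209 -39.825 102.003  49.619  42.97   88.842] w 0.0507448789413084 yaw x -134.14486146999351
```

```bash
python3 -m crank '[{"dp":[0.003,0,0.06],"twist":0,"grip":-1},{"dp":[0.003,0,0.1],"twist":0,"grip":-1},{"dp":[0.003,0,0.12],"twist":0,"grip":-1},{"dp":[0.003,0,0.127],"twist":0,"grip":-1},{"dp":[0.003,0,0.127],"twist":0,"grip":-1},{"dp":[0.003,0,0.127],"twist":0,"grip":-1}]'
python3 -m crank '[{"dp":[0,0,0],"twist":0,"grip":-1},{"dp":[0,0,0],"twist":0,"grip":0.5},{"dp":[0,0,0],"twist":0,"grip":0.5},{"dp":[0,0,0],"twist":0,"grip":0.5},{"dp":[0,0,0],"twist":0,"grip":0.5},{"dp":[0,0,0],"twist":0,"grip":0.5},{"dp":[0,0,-0.1],"twist":0,"grip":0.5},{"dp":[0,0,-0.2],"twist":0,"grip":0.5},{"dp":[0,0,-0.3],"twist":0,"grip":0.5},{"dp":[0,0,-0.4],"twist":0,"grip":0.5},{"dp":[0,0,-0.5],"twist":0,"grip":0.5},{"dp":[0,0,-0.6],"twist":0,"grip":0.5}]'
python3 -m crank '[{"dp":[0.12,0,-0.1],"twist":0,"grip":0.5},{"dp":[0.24,0,-0.2],"twist":0,"grip":0.5},{"dp":[0.3,0,-0.2],"twist":0,"grip":0.5},{"dp":[0.3,0,-0.2],"twist":0,"grip":0.5}]'
python3 to.py c 0 -40
python3 - <<'E'
from h import *
show(snapshot("wrist"),"w16.png")
d=snapshot("side");crop(d,(210,200,360,310),"sd16.png",5)
d=snapshot("scene");crop(d,(280,160,440,310),"sc16.png",5)
E
```

```text
t: 42.9
ee_pos: [0.587, -0.0226, 0.0387]
ee_rot: [[-0.696, -0.718, 0.001], [-0.718, 0.696, 0.0], [-0.001, -0.001, -1.0]]
ft_force: [-0.1, 0.2, -3.1]
width: 0.0508
t: 44.1
ee_pos: [0.5862, -0.0228, 0.2194]
ee_rot: [[-0.696, -0.718, -0.0], [-0.718, 0.696, 0.0], [0.0, 0.0, -1.0]]
ft_force: [-0.2, -0.3, -0.2]
width: 0.0641
t: 44.5
ee_pos: [0.5223, -0.0904, 0.2786]
ee_rot: [[-0.699, -0.715, -0.001], [-0.715, 0.699, -0.003], [0.003, -0.002, -1.0]]
ft_force: [-0.3, -0.1, -0.2]
width: 0.064
ee [ 0.522 -0.09   0.279] tgt [ 0.586 -0.022] dp [-0.31   0.008 -0.001] j [ 35.743  36.226 -52.468 101.404  33.233  59.288 106.484] w 0.06401102677021839 yaw x -134.32346864500246
```

View pics/w16.png

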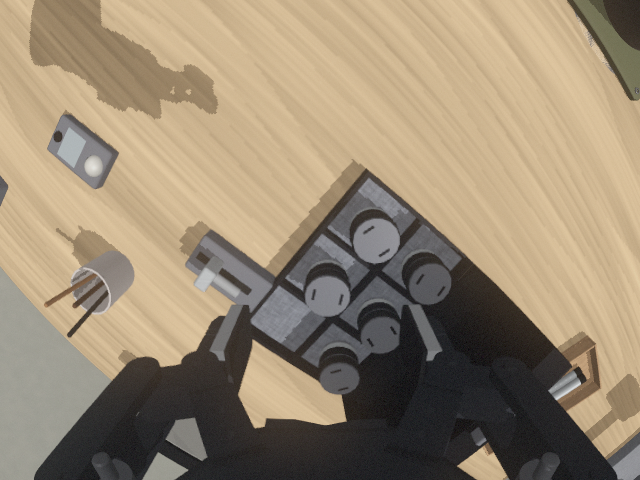

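View pics/sd16.png

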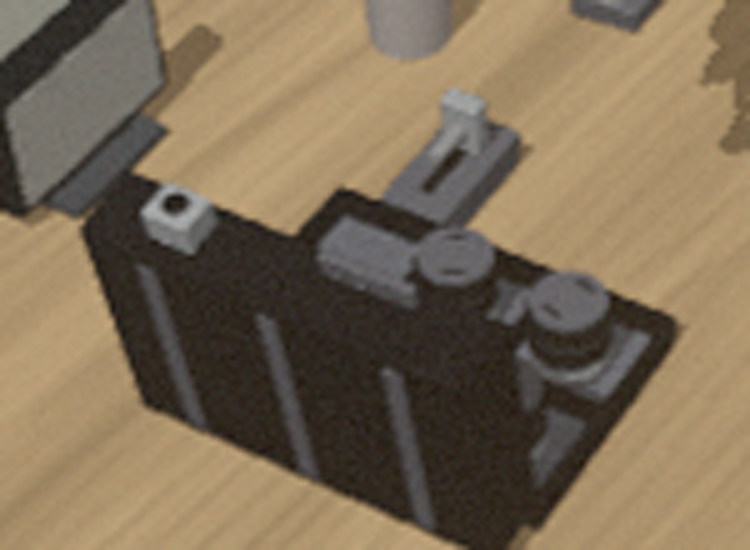

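View pics/sc16.png

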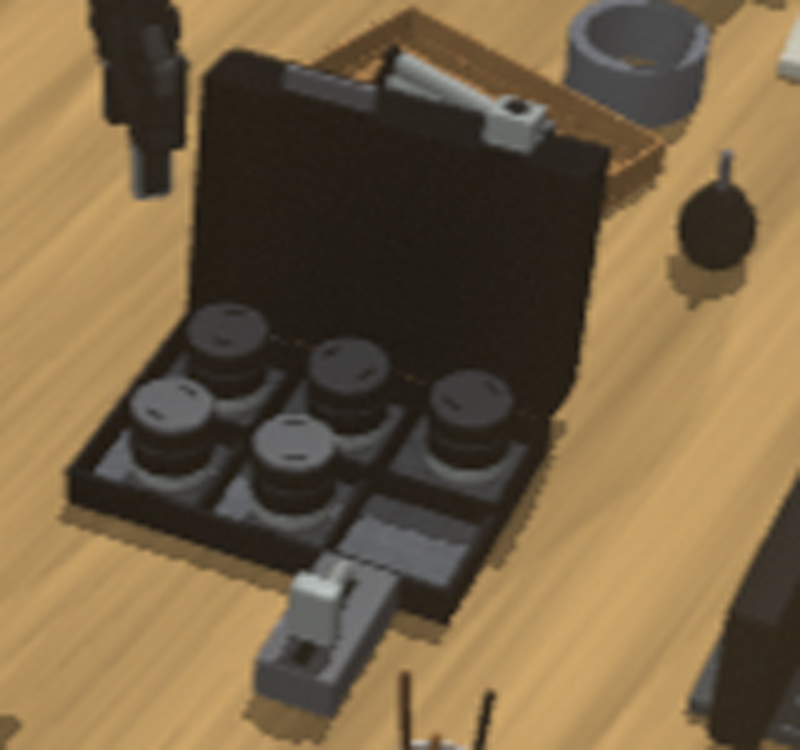

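```bash
python3 -m crank '[{"dp":[0,0.03,-0.05],"twist":0.04,"grip":-1},{"dp":[-0.05,0.06,-0.1],"twist":0.08,"grip":-1},{"dp":[-0.1,0.1,-0.1],"twist":0.12,"grip":-1},{"dp":[-0.2,0.15,-0.1],"twist":0.17,"grip":-1},{"dp":[-0.3,0.2,-0.1],"twist":0.22,"grip":-1},{"dp":[-0.4,0.25,-0.1],"twist":0.26,"grip":-1},{"dp":[-0.5,0.3,-0.1],"twist":0.31,"grip":-1},{"dp":[-0.6,0.35,-0.1],"twist":0.36,"grip":-1},{"dp":[-0.7,0.4,-0.1],"twist":0.4,"grip":-1},{"dp":[-0.8,0.45,-0.1],"twist":0.45,"grip":-1},{"dp":[-0.8,0.5,-0.1],"twist":0.5,"grip":-1},{"dp":[-0.8,0.5,-0.1],"twist":0.5,"grip":-1}]'
python3 to.py c 25 235
```

```text
t: 45.85
ee_pos: [0.5812, 0.1946, 0.3074]
ee_rot: [[-0.723, 0.691, -0.002], [0.691, 0.723, 0.002], [0.003, -0.0, -1.0]]
ft_force: [-0.8, 0.6, 0.1]
width: 0.0001
ee [0.581 0.195 0.307] tgt [0.577 0.254] dp [0.146 0.134 0.   ] j [ -8.153  35.551 -26.362  85.578  16.69   62.853   8.378] w 0.00010296801731471545 yaw x 136.29330357056202
```

```bash
python3 -m crank '[{"dp":[0.07,0.07,0],"twist":0.04,"grip":-1},{"dp":[0.146,0.134,0],"twist":0.08,"grip":-1},{"dp":[0.146,0.134,0],"twist":0.12,"grip":-1},{"dp":[0.146,0.134,0],"twist":0.17,"grip":-1},{"dp":[0.146,0.134,0],"twist":0.218,"grip":-1},{"dp":[0.146,0.134,0],"twist":0.218,"grip":-1},{"dp":[0.146,0.134,0],"twist":0.218,"grip":-1}]'
python3 to.py c 25 235
python3 - <<'E'
from h import *
d=snapshot("side");crop(d,(180,140,380,310),"sd17.png",4)
E
```

```text
t: 46.55
ee_pos: [0.5799, 0.2483, 0.3078]
ee_rot: [[-0.121, 0.993, -0.0], [0.993, 0.121, -0.001], [-0.001, -0.0, -1.0]]
ft_force: [-1.0, -0.4, -0.2]
width: -0.0002
ee [0.58  0.248 0.308] tgt [0.577 0.254] dp [ 0.019 -0.006 -0.   ] j [-19.169  35.904 -15.159  82.658   9.963  62.786 -29.214] w -0.00023497580706632838 yaw x 96.92966640636621
```

View pics/sd17.png

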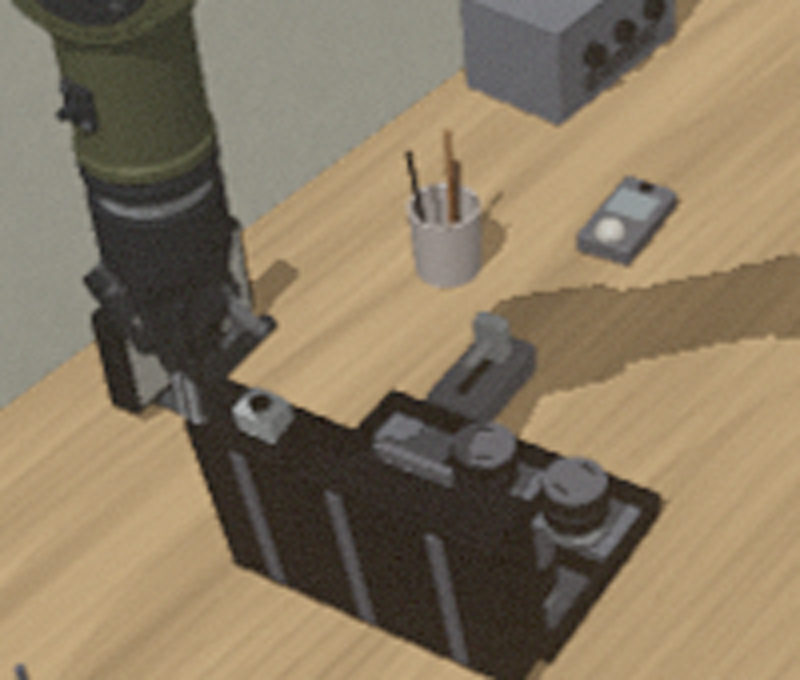

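```bash
python3 -m crank '[{"dp":[0.02,0,0.15],"twist":0,"grip":-1},{"dp":[0.02,0,0.3],"twist":0,"grip":-1},{"dp":[0.02,0,0.43],"twist":0,"grip":-1},{"dp":[0.02,0,0.52],"twist":0,"grip":-1},{"dp":[0.02,0,0.52],"twist":0,"grip":-1},{"dp":[0.02,0,0.52],"twist":0,"grip":-1}]'
cat > cf.py <<'E'
from h import *
C=np.array([.5808,.0175]);a=np.radians(6.9);ex=np.array([np.cos(a),np.sin(a)]);ey=np.array([-ex[1],ex[0]])
s=bot.state();p=s["ee_pos"];q=p[:2]-C;print("case mm",np.round([q@ex*1e3,q@ey*1e3,p[2]*1e3],1),"f",np.round(s["ft_force"],1),"j",np.round(s["qpos"],0))
E
python3 cf.py
```

```text
t: 47.2
ee_pos: [0.5794, 0.2548, 0.1525]
ee_rot: [[-0.117, 0.993, 0.0], [0.993, 0.117, 0.001], [0.0, 0.0, -1.0]]
ft_force: [0.2, 0.4, 1.3]
width: -0.0003
case mm [ 27.2 235.7 152.5] f [0.2 0.4 1.3] j [-21.  46. -13.  92.  14.  44. -33.]
```

```bash
python3 -m crank '[{"dp":[-0.06,0,0],"twist":0,"grip":-1},{"dp":[-0.12,0,0],"twist":0,"grip":-1},{"dp":[-0.15,0,0],"twist":0,"grip":-1},{"dp":[-0.19,0,-0.01],"twist":0,"grip":-1},{"dp":[-0.23,0,-0.02],"twist":0,"grip":-1},{"dp":[-0.27,0,-0.04],"twist":0,"grip":-1},{"dp":[-0.306,0,-0.045],"twist":0,"grip":-1},{"dp":[-0.306,0,-0.045],"twist":0,"grip":-1}]'
python3 cf.py
python3 - <<'E'
from h import *
d=snapshot("side");crop(d,(180,140,380,310),"sd18.png",4)
E
```

```text
t: 48.0
ee_pos: [0.5905, 0.162, 0.1665]
ee_rot: [[-0.114, 0.993, 0.002], [0.993, 0.114, -0.0], [-0.0, 0.002, -1.0]]
ft_force: [0.9, -0.0, 1.0]
width: 0.0
case mm [ 27.  142.3 166.5] f [ 0.9 -0.   1. ] j [-12.  43. -14.  96.  14.  43. -26.]
```

View pics/sd18.png

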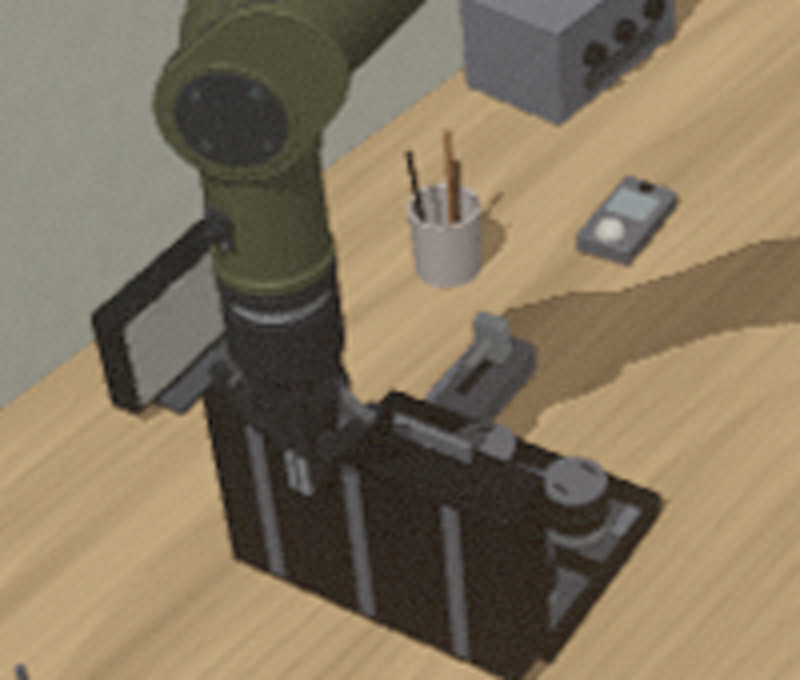

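```bash
python3 -m crank '[{"dp":[-0.06,0,-0.015],"twist":0,"grip":-1},{"dp":[-0.12,0,-0.025],"twist":0,"grip":-1},{"dp":[-0.18,0,-0.022],"twist":0,"grip":-1},{"dp":[-0.247,0,-0.015],"twist":0,"grip":-1},{"dp":[-0.31,0,0.003],"twist":0,"grip":-1},{"dp":[-0.37,0,0.025],"twist":0,"grip":-1},{"dp":[-0.43,0,0.06],"twist":0,"grip":-1},{"dp":[-0.477,0,0.095],"twist":0,"grip":-1},{"dp":[-0.477,0,0.095],"twist":0,"grip":-1}]'
python3 cf.py
python3 - <<'E'
from h import *
d=snapshot("side");crop(d,(180,140,380,310),"sd19.png",4)
E
```

```text
t: 48.95
ee_pos: [0.6048, 0.0171, 0.1347]
ee_rot: [[-0.112, 0.994, -0.005], [0.994, 0.112, -0.003], [-0.003, -0.005, -1.0]]
ft_force: [-0.6, -0.3, -0.2]
width: -0.0003
case mm [ 23.8  -3.3 134.7] f [-0.6 -0.3 -0.2] j [  2.  46. -15.  98.  17.  39. -15.]
```

View pics/sd19.png

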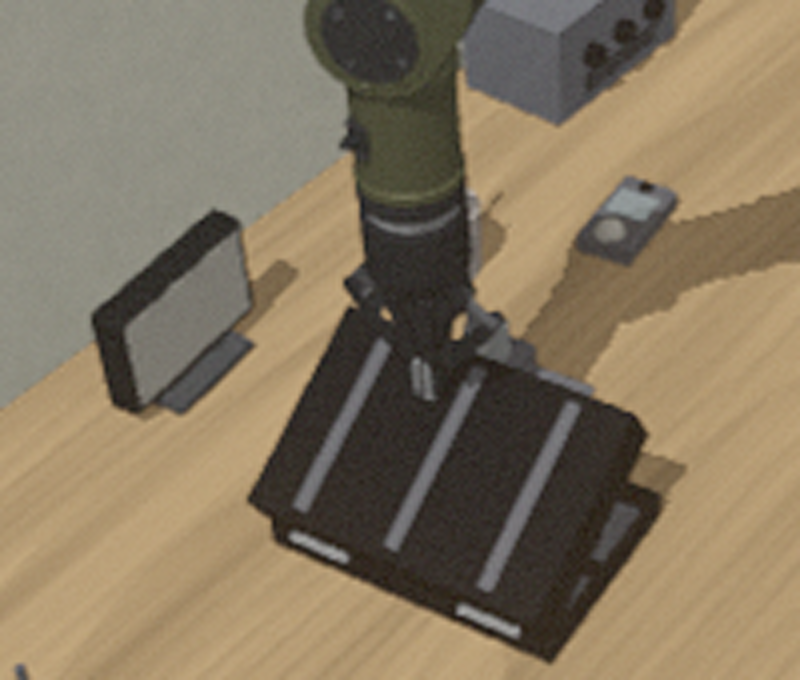

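```bash
python3 -m crank '[{"dp":[-0.04,0,0.04],"twist":0,"grip":-1},{"dp":[-0.08,0,0.085],"twist":0,"grip":-1},{"dp":[-0.11,0,0.13],"twist":0,"grip":-1},{"dp":[-0.137,0,0.17],"twist":0,"grip":-1},{"dp":[-0.137,0,0.19],"twist":0,"grip":-1},{"dp":[-0.137,0,0.2],"twist":0,"grip":-1},{"dp":[-0.137,0,0.207],"twist":0,"grip":-1},{"dp":[-0.137,0,0.207],"twist":0,"grip":-1},{"dp":[-0.137,0,0.207],"twist":0,"grip":-1}]'
python3 cf.py
```

```text
t: 49.9
ee_pos: [0.6113, -0.0187, 0.0753]
ee_rot: [[-0.117, 0.993, 0.001], [0.993, 0.117, 0.001], [0.001, 0.001, -1.0]]
ft_force: [-0.3, 0.4, 0.1]
width: -0.0002
case mm [ 25.9 -39.6  75.3] f [-0.3  0.4  0.1] j [  5.  51. -13.  99.  19.  33. -13.]
```

```bash
python3 -m crank '[{"dp":[-0.02,0,0.007],"twist":0,"grip":-1},{"dp":[-0.04,0,0.012],"twist":0,"grip":-1},{"dp":[-0.04,0,0.017],"twist":0,"grip":-1},{"dp":[-0.04,0,0.017],"twist":0,"grip":-1}]'
python3 cf.py
```

```text
t: 50.3
ee_pos: [0.6133, -0.0236, 0.0744]
ee_rot: [[-0.121, 0.993, 0.003], [0.993, 0.121, 0.009], [0.008, 0.005, -1.0]]
ft_force: [-8.4, 11.0, 30.0]
width: 0.0002
case mm [ 27.3 -44.7  74.4] f [-8.4 11.  30. ] j [  6.  51. -14.  98.  19.  33. -12.]
```

```bash
python3 -m crank '[{"dp":[0.04,0,-0.02],"twist":0,"grip":-1},{"dp":[0.04,0,-0.15],"twist":0,"grip":-1},{"dp":[0.04,0,-0.3],"twist":0,"grip":-1},{"dp":[0.04,0,-0.3],"twist":0,"grip":-1},{"dp":[0.04,0,-0.3],"twist":0,"grip":-1}]'
python3 cf.py; python3 to.py c 70 -200
python3 - <<'E'
from h import *
d=snapshot("side");crop(d,(180,140,380,310),"sd20.png",4)
d=snapshot("scene");crop(d,(280,160,440,310),"sc20.png",5)
E
```

```text
t: 50.8
ee_pos: [0.6118, -0.0196, 0.1611]
ee_rot: [[-0.116, 0.993, 0.003], [0.993, 0.116, -0.0], [-0.0, 0.003, -1.0]]
ft_force: [-0.6, 0.1, -0.3]
width: 0.0003
case mm [ 26.3 -40.6 161.1] f [-0.6  0.1 -0.3] j [  7.  44. -16.  96.  17.  43. -11.]
ee [ 0.612 -0.02   0.161] tgt [ 0.674 -0.173] dp [-0.531  0.148  0.001] j [  6.537  43.83  -16.084  95.851  16.526  42.502 -10.869] w 0.00030341984309185623 yaw x 96.65274521581077
```

View pics/sd20.png

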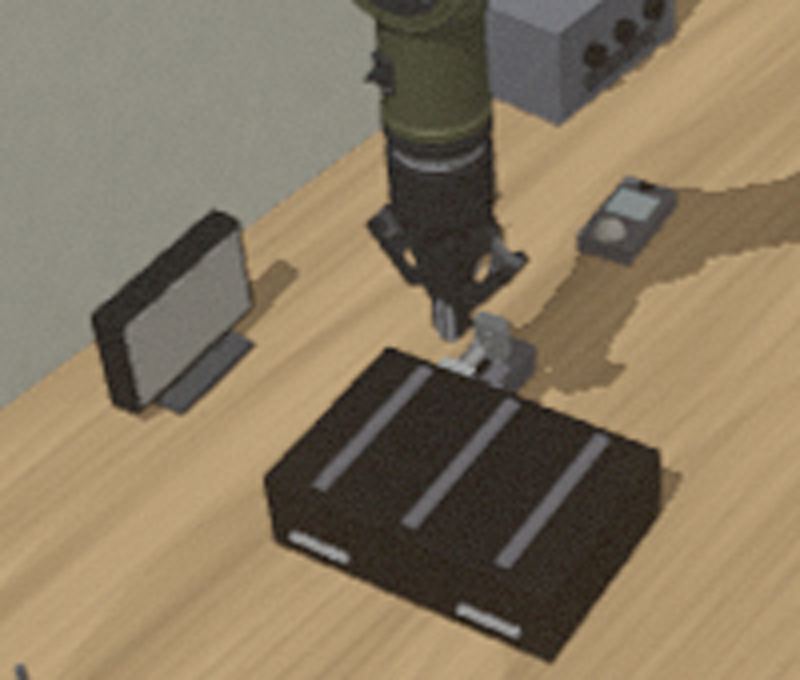

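View pics/sc20.png

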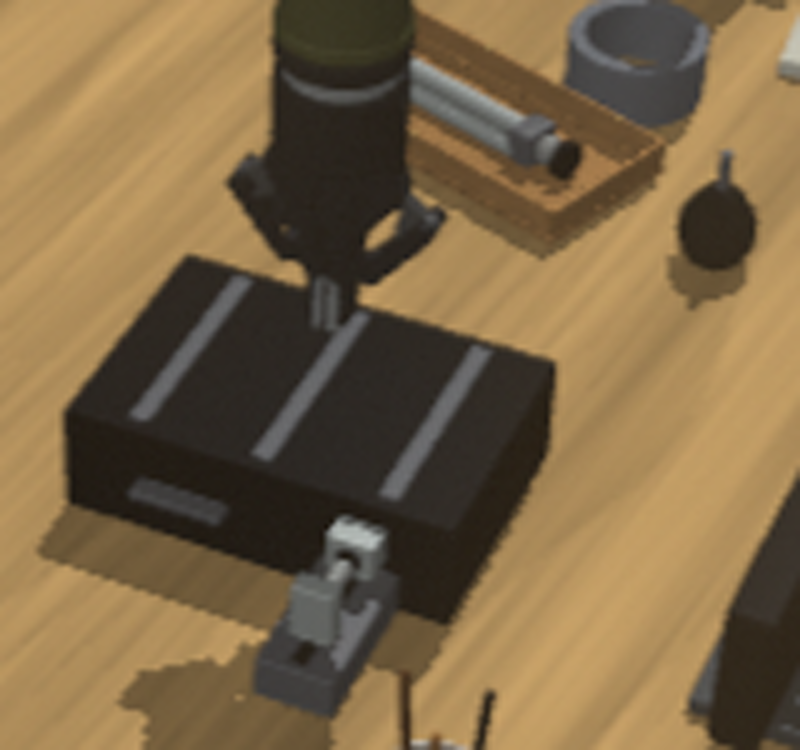

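```bash
python3 -m crank '[{"dp":[-0.14,0.04,0],"twist":0,"grip":-1},{"dp":[-0.28,0.08,0],"twist":0,"grip":-1},{"dp":[-0.42,0.12,0],"twist":0,"grip":-1},{"dp":[-0.531,0.148,0],"twist":0,"grip":-1},{"dp":[-0.531,0.148,0],"twist":0,"grip":-1},{"dp":[-0.531,0.148,0.05],"twist":0,"grip":-1},{"dp":[-0.531,0.148,0.15],"twist":0,"grip":-1},{"dp":[-0.531,0.148,0.27],"twist":0,"grip":-1},{"dp":[-0.531,0.148,0.35],"twist":0,"grip":-1},{"dp":[-0.531,0.148,0.377],"twist":0,"grip":-1},{"dp":[-0.531,0.148,0.377],"twist":0,"grip":-1},{"dp":[-0.531,0.148,0.377],"twist":0,"grip":-1}]'
python3 cf.py
python3 - <<'E'
from h import *
d=snapshot("side");crop(d,(250,140,370,240),"sd21.png",6)
d=snapshot("scene");crop(d,(280,200,420,320),"sc21.png",5)
show(snapshot("wrist"),"w21.png")
E
```

```text
t: 52.1
ee_pos: [0.6743, -0.1716, 0.0475]
ee_rot: [[-0.117, 0.993, 0.001], [0.993, 0.117, 0.0], [0.0, 0.001, -1.0]]
ft_force: [0.2, -0.4, 0.7]
width: 0.0002
case mm [  70.1 -199.    47.5] f [ 0.2 -0.4  0.7] j [ 18.  58. -15.  83.  20.  42.   2.]
```

View pics/sc21.png

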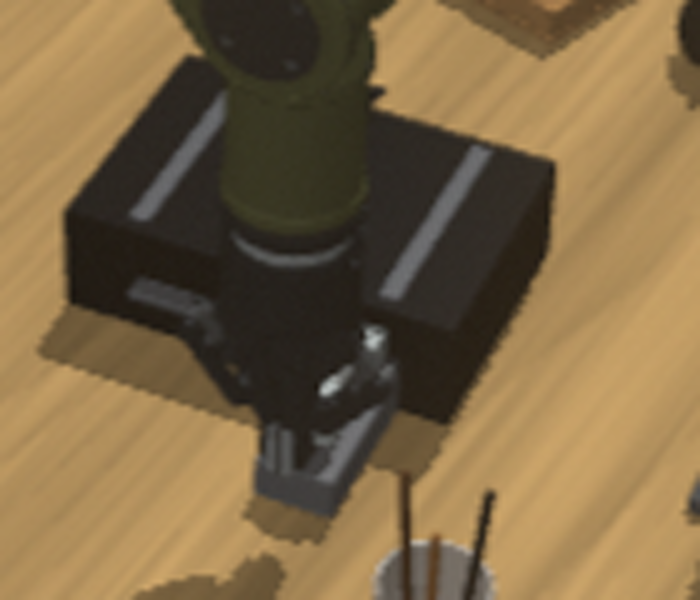

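View pics/w21.png

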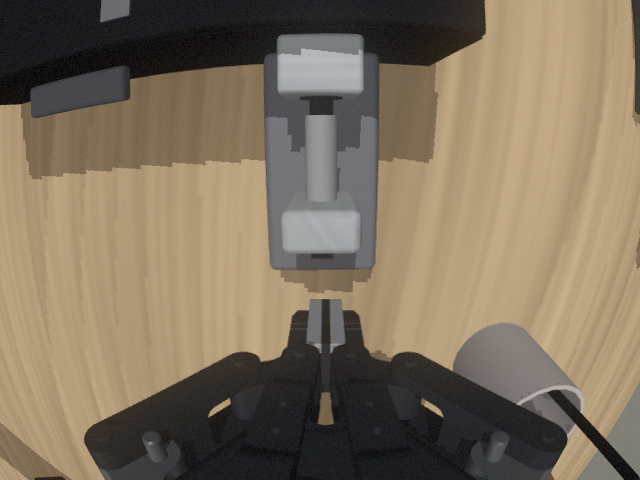

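```bash
python3 -m crank '[{"dp":[0.03,0,0],"twist":0,"grip":-1},{"dp":[0.06,0,0],"twist":0,"grip":-1},{"dp":[0.09,0,0],"twist":0,"grip":-1},{"dp":[0.12,0,0],"twist":0,"grip":-1},{"dp":[0.15,0,0],"twist":0,"grip":-1},{"dp":[0.18,0,0],"twist":0,"grip":-1},{"dp":[0.2,0,0],"twist":0,"grip":-1},{"dp":[0.21,0,0],"twist":0,"grip":-1},{"dp":[0.21,0,0],"twist":0,"grip":-1}]'
python3 cf.py
```

```text
t: 53.15
ee_pos: [0.6662, -0.1087, 0.0467]
ee_rot: [[-0.117, 0.993, -0.0], [0.993, 0.117, 0.001], [0.001, -0.0, -1.0]]
ft_force: [0.6, -0.2, -0.2]
width: -0.0001
case mm [  69.6 -135.6   46.7] f [ 0.6 -0.2 -0.2] j [ 13.  57. -14.  87.  19.  39.  -4.]
```

```bash
python3 -m crank '[{"dp":[0.01,0,0],"twist":0,"grip":-1},{"dp":[0.015,0,0],"twist":0,"grip":-1},{"dp":[0.015,0,0],"twist":0,"grip":-1}]'
python3 cf.py
python3 -m crank '[{"dp":[0.007,0,0],"twist":0,"grip":-1},{"dp":[0.014,0,0],"twist":0,"grip":-1},{"dp":[0.014,0,0],"twist":0,"grip":-1}]'
python3 cf.py
python3 - <<'E'
from h import *
show(snapshot("wrist"),"w22.png")
E
```

```text
t: 53.45
ee_pos: [0.6659, -0.1081, 0.0466]
ee_rot: [[-0.114, 0.993, 0.0], [0.993, 0.114, -0.003], [-0.003, 0.0, -1.0]]
ft_force: [1.2, -4.8, -0.5]
width: 0.0003
case mm [  69.4 -134.9   46.6] f [ 1.2 -4.8 -0.5] j [ 12.  57. -14.  87.  19.  39.  -4.]
t: 53.75
ee_pos: [0.6658, -0.108, 0.0467]
ee_rot: [[-0.112, 0.994, 0.002], [0.994, 0.112, -0.008], [-0.008, 0.001, -1.0]]
ft_force: [2.3, -9.3, -1.5]
width: 0.0003
case mm [  69.4 -134.8   46.7] f [ 2.3 -9.3 -1.5] j [ 12.  57. -14.  87.  20.  38.  -5.]
```

View pics/w22.png

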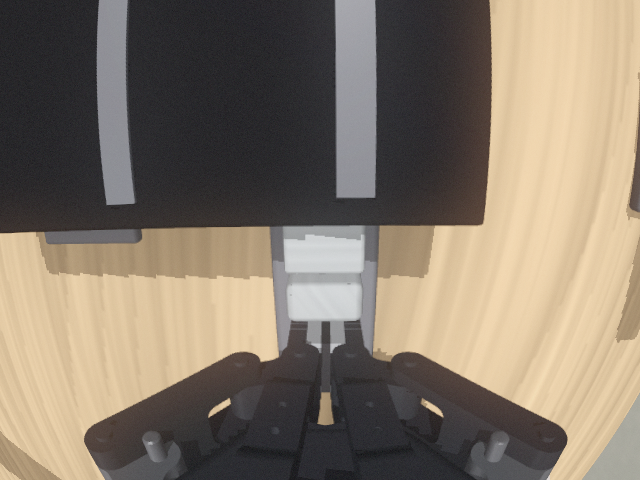

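```bash
python3 -m crank '[{"dp":[-0.06,0,0],"twist":0,"grip":-1},{"dp":[-0.15,0,0],"twist":0,"grip":-1},{"dp":[-0.2,0,-0.1],"twist":0,"grip":-1},{"dp":[-0.2,0,-0.25],"twist":0,"grip":-1},{"dp":[-0.2,0,-0.4],"twist":0,"grip":-1},{"dp":[-0.2,0,-0.55],"twist":0,"grip":-1},{"dp":[-0.2,0,-0.7],"twist":0,"grip":-1},{"dp":[-0.2,0,-0.7],"twist":0,"grip":-1},{"dp":[-0.2,0,-0.7],"twist":0,"grip":-1}]'
python3 cf.py
python3 - <<'E'
from h import *
d=snapshot("side");show(d,"sd23.png")
d=snapshot("scene");show(d,"sc23.png");
W=snapshot("wrist");show(W,"w23.png")
E
```

```text
t: 54.7
ee_pos: [0.6726, -0.1606, 0.2579]
ee_rot: [[-0.116, 0.993, 0.002], [0.993, 0.116, 0.001], [0.001, 0.002, -1.0]]
ft_force: [-0.7, -0.0, 0.0]
width: -0.0001
case mm [  69.7 -187.9  257.9] f [-0.7 -0.   0. ] j [ 19.  44. -19.  75.  15.  63.   5.]
```

View pics/w23.png

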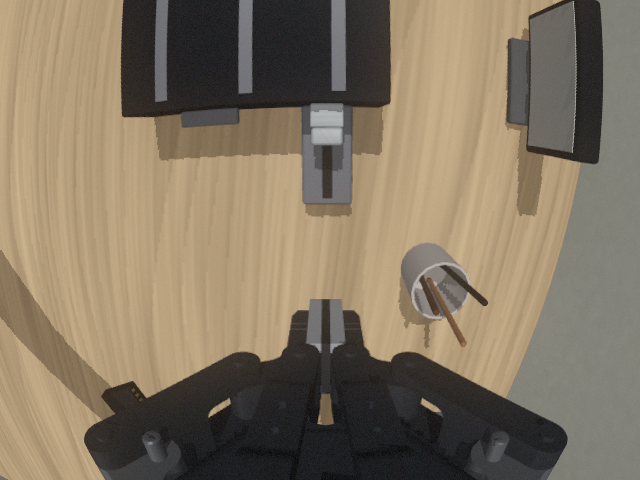

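View pics/sc23.png

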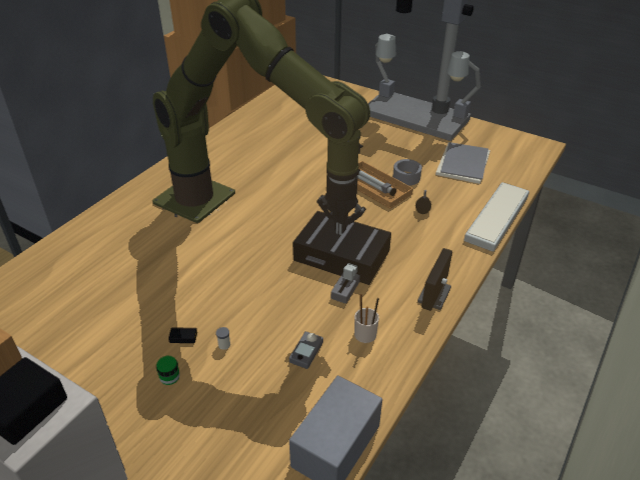

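View pics/sd23.png

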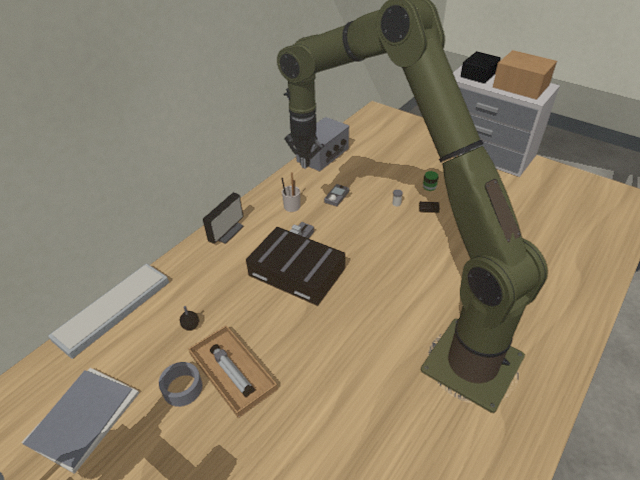

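Run:
```python
from h import *
C=np.array([.5808,.0175]);a=np.radians(6.9);ex=np.array([np.cos(a),np.sin(a)]);ey=np.array([-ex[1],ex[0]])
W=snapshot("wrist");crop(W,(280,80,380,220),"w24.png",4)
for u,v,z in [(326,129,.071),(326,143,.071),(122,117,.07),(391,105,.07)]:
    q=plane(W,"wrist",u,v,z)[:2]-C; print(u,v,q@ex*1e3,q@ey*1e3)
```

```text
326 129 67.95136580342748 -109.88980409172233
326 143 67.9052509599776 -122.15447115937006
122 117 -126.61272898410283 -86.2306763307632
391 105 124.42168319327358 -87.77353947115347
```

View pics/w24.png

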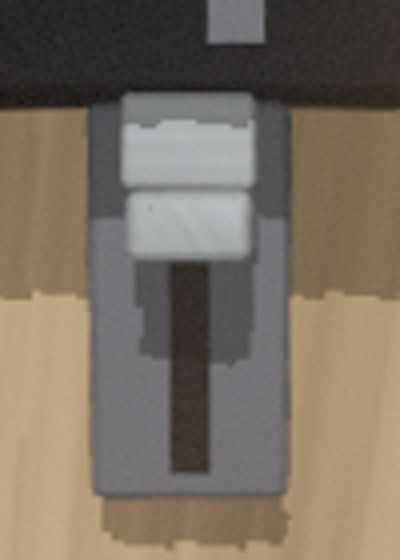

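```bash
python3 -c "
from bench import bot
print(bot.hand_in())"
```

```text
the job is handed in; nothing more can be done
None
```

The job is done and handed in at about t = 55 s of the 210 s allowed. The hand-in reports no verdict, so what follows rests on my own checks.

- **Tripod:** I lifted it off the case and laid it in the cardboard tray. The last pictures show it near the tray's centre.
- **Lenses:** All five are upright in separate bays. The bay at x = +80, y = -40 mm is empty. I saw them standing on the bay floors before shutting the lid and could not see them afterwards.
- **Lid:** I pushed it shut from behind. It stopped at 74.4 mm with 30 N on the tool, against 74 mm when fully shut.
- **Bolt:** I then slid it until it stopped hard, at about 9 N. Its grip measured at about y = -116 mm in the case frame, against -115 mm when fully home.
- **Bystanders:** In the final pictures they look to be where they started. I did not measure them. The green look-alike was not touched.
- **Robot:** It ended about 0.25 m above the table, touching nothing.

No check failed. The wrist and fixed cameras disagreed by up to about 9 mm on the lens positions, so I measured each lens again just before gripping it.

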